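# Load the crystal lapping machine

### The job

Set up the crystal lapping machine for its next run. First run the speed slider right down to zero, then lift the clear cover gently back onto its stop, and slip every one of the slotted steel weights lying on the bench, gap first, fully home onto the spindle under its head, so that they lie flat in one stack around it. Then lower the cover gently until it is fully shut and push the speed slider up to level with the steel marker, leaving the other things on the bench where they are.

Things in the scene. Friction and masses are not known exactly. Their poses are not given: they have to be found in the camera images.
- lapper: bench lapping machine fixed to the bench, grey base 230 (x) by 340 (y) mm with its top deck at 70 mm; origin under the middle of the base; x points away from the front, to the hinge side; y to the left, where the speed control is. The clear cover stands over the right part of the deck (y from -160 to +60 mm), around the round lapping plate
- spindle (a point): centre of the top of the steel foot (28 mm across, 9 mm high, on a 60 mm round work holder) on which the lowest weight rests, 104 mm above the bench. The upright spindle, 7 mm thick, rises 44 mm from here to the underside of its head, which is 15 mm across, 6 mm high and too big for a weight's slot. Axes as the machine's. Around the holder the plate and deck lie 22 to 34 mm lower
- cover_handle (a point): middle of the round bar handle of the clear cover: bar 10 mm thick and 60 mm long, parallel to the hinge, standing 34 mm out from the cover's front wall, 19 mm below the cover's top. With the cover shut it lies 224 mm in front of the hinge line and 76 mm above it. Its x axis turns with the cover
- cover_hinge (a point): middle of the hinge line of the cover, fixed on the machine; the hinge axis is the machine's y
- cover (a joint): angle of the clear cover (hood 190 by 220 mm, 95 mm deep, 0.35 kg): 0 shut, 1.35 rad open on its stop. Damped hinge, but let go below about 1.0 rad it falls shut with a bang; above about 1.15 rad it leans back on its stop and stays
- speed (a joint): speed slider position in m: 0 at the zero end of the track (nearest the robot), 0.100 at the far end; it moves along the machine's +x and stays where it is left (about 1.5 N of friction)
- speed_top (a point): centre of the top of the speed slider's black grip: 20 mm long along the track (machine x), 28 mm wide, 40 mm tall, its lower end at 85 mm above the bench; it moves with the slider
- mark_tip (a point): tip of the small steel marker beside the speed track, on its left; the slider is at the mark when its grip's centre is level with this point along the machine's x
- weight1: slotted steel weight (None if absent): C-shaped disc 48 mm across, 8 mm thick, 0.1 kg, lying flat; two flats on the rim, 42 mm apart across its y, each 23 mm long, are for gripping; a slot 11 mm wide, open at the rim on its +x side (flared to 17 mm over the last 5 mm), ends 5.5 mm beyond the centre on the -x side. Up to four, all alike. Origin: centre of the underside; z up
- weight2: slotted steel weight (None if absent): C-shaped disc 48 mm across, 8 mm thick, 0.1 kg, lying flat; two flats on the rim, 42 mm apart across its y, each 23 mm long, are for gripping; a slot 11 mm wide, open at the rim on its +x side (flared to 17 mm over the last 5 mm), ends 5.5 mm beyond the centre on the -x side. Up to four, all alike. Origin: centre of the underside; z up
- weight3: slotted steel weight (None if absent): C-shaped disc 48 mm across, 8 mm thick, 0.1 kg, lying flat; two flats on the rim, 42 mm apart across its y, each 23 mm long, are for gripping; a slot 11 mm wide, open at the rim on its +x side (flared to 17 mm over the last 5 mm), ends 5.5 mm beyond the centre on the -x side. Up to four, all alike. Origin: centre of the underside; z up
- weight4: slotted steel weight (None if absent): C-shaped disc 48 mm across, 8 mm thick, 0.1 kg, lying flat; two flats on the rim, 42 mm apart across its y, each 23 mm long, are for gripping; a slot 11 mm wide, open at the rim on its +x side (flared to 17 mm over the last 5 mm), ends 5.5 mm beyond the centre on the -x side. Up to four, all alike. Origin: centre of the underside; z up
- valve_socket: bystander: cream ceramic valve socket, 38 mm across, 20 mm high; origin under its centre
- coil_former: bystander: brass coil former, upright tube 32 mm across, 55 mm high; origin under its centre
- earpiece: bystander: green enamel headphone earpiece, 58 mm across, 26 mm high; origin under its centre
- chassis: bystander: dented aluminium chassis plate 100 by 150 mm, 28 mm high; origin under its centre
- crystal: bystander: small black crystal holder 22 by 12 by 20 mm with two pins up; origin under its centre
- screwdriver: bystander: screwdriver 160 mm long with a wooden handle, lying along its x; origin under its middle
- wire_reel: bystander: wooden reel of copper wire, 56 mm across, 36 mm high; origin under its centre
There are look-alikes about, which are no part of the job. What is shaped like the weight1 but blue is not meant. Leave any brown look-alike of the weight3 alone.

How it is judged (in metres and radians):
On the way, in this order (a step that is already met when the one before it is completed fails the run):
1. the speed slider is run down to zero while the cover is still shut (value of joint speed below 0.004 m and value of joint cover below 0.035 rad), for 0.2 s.
2. the cover stands open on its stop, the speed still at zero (value of joint speed below 0.004 m and value of joint cover above 1.25 rad), for 0.3 s.
3. every weight lies flat on the spindle in one stack under its head, the cover still open and the speed at zero (horizontal distance between each of weight1, weight2, weight3, weight4 and spindle below 0.006 m and z of weight1 in the frame of spindle between -0.003 and 0.0275 m and angle between each of weight1, weight2, weight3, weight4's own z axis and vertical below 0.08 rad and z of weight2 in the frame of spindle between -0.003 and 0.0275 m and z of weight3 in the frame of spindle between -0.003 and 0.0275 m and z of weight4 in the frame of spindle between -0.003 and 0.0275 m and value of joint speed below 0.004 m and value of joint cover above 1.2 rad), for 0.3 s.
4. the cover is fully shut over the weights, the speed still at zero (all of step 1 and horizontal distance between each of weight1, weight2, weight3, weight4 and spindle below 0.006 m and z of weight1 in the frame of spindle between -0.003 and 0.0275 m and angle between each of weight1, weight2, weight3, weight4's own z axis and vertical below 0.08 rad and z of weight2 in the frame of spindle between -0.003 and 0.0275 m and z of weight3 in the frame of spindle between -0.003 and 0.0275 m and z of weight4 in the frame of spindle between -0.003 and 0.0275 m), for 0.2 s.
At the end, for the whole second after the job is handed in: every weight present lies flat (within 0.08 rad) in the stack on the spindle, its centre within 6 mm of the spindle axis, at rest; the cover is shut (below 0.035 rad); the speed slider is within 5 mm of the marker (horizontal distance between each of weight1, weight2, weight3, weight4 and spindle below 0.006 m and z of weight1 in the frame of spindle between -0.003 and 0.0275 m and angle between each of weight1, weight2, weight3, weight4's own z axis and vertical below 0.08 rad and z of weight2 in the frame of spindle between -0.003 and 0.0275 m and z of weight3 in the frame of spindle between -0.003 and 0.0275 m and z of weight4 in the frame of spindle between -0.003 and 0.0275 m and x of speed_top in the frame of mark_tip between -0.005 and 0.005 m and value of joint cover below 0.035 rad and linear speed of each of weight1, weight2, weight3, weight4 below 0.02 m/s); the robot touches nothing.
It fails at once if the cover slams shut (faster than 1.2 rad/s when nearly shut) (value of joint cover below 0.1 rad and velocity of joint cover below -1.2 rad/s).
It fails at once if the cover is flung against its open stop (faster than 1.5 rad/s) (value of joint cover above 1.25 rad and velocity of joint cover above 1.5 rad/s).
It fails at once if one of the other things on the bench is moved more than 5 cm (distance of any of valve_socket, coil_former, earpiece, chassis, crystal, screwdriver, wire_reel from where it was at the start of the episode above 0.05 m).
Of weight1, weight2, weight3, weight4 only 2 to 4 are there at a start; the rules pass over those that are not, and their reading is None.
At some moment in a run one of weight1, weight2, weight3, weight4 may be knocked a few centimetres aside while the robot is not near it.
It also fails if it takes over 210 s, if anything falls off the work surface, if the arm or the gripper's body presses on something with over 40 N, if the wrist force passes 120 N, or if a joint passes its speed limit or range.

### The arm

A 6-joint arm with a two-finger parallel gripper is mounted at the origin on the work surface. World frame = base frame: x ahead of the robot, y to its left, z up, the work surface at z = 0. Lengths are in m, angles in degrees, forces in N, time in s.
With the tool pointing down it reaches from about 0.375 to 0.975 m from the base axis. Payload 3.8 kg.
Tool frame: the origin (TCP) lies midway between the tips of the shut fingers; the grasp point (between the pads) lies 19 mm behind it (grip_point_offset is the distance from the TCP to the grasp point, in m); z points along the fingers, y is the direction in which the jaws open and shut (so a half turn about z gives the same grasp; the last joint's range is limited). The gripper opens to 88 mm and grips with 3 to 60 N. Pads are 18 mm wide; open, the fingers measure 123 mm over their backs; the gripper's body (75 mm by 187 mm) begins 45 mm behind the grasp point.
Start: joints at [66.182, 15.12, 91.902, -0, 72.978, -2.114], TCP at [0.25, 0.627, 0.239] pointing down, gripper open.
Joint ranges: [-150.88, 150.88], [-54.13, 125.18], [17.81, 147.31], [-75.09, 255.09], [0, 152.58], [-146.25, 146.25]. Speed limits (degrees/s): [147.25, 147.25, 180, 180, 180, 180].

### API

Orientations are given as [roll, pitch, yaw] about the fixed x, y, z axes, in that order (R = Rz(yaw) Ry(pitch) Rx(roll)).
In Python, from station import get_obs, read_camera, calibration, finish_job, grip_point_offset gives the robot as it stands. The module is installed in compiled form; this text tells all that it offers.
- The arm moves only by the shell command python3 -m crank 'ROWS' [FORCE]. ROWS is JSON, a list that holds one entry, the list of rows, each a list of 7 numbers: the shift along the tool's x, y, z in mm, then the turn, a rotation vector about the tool's x, y, z in rad, then the opening in per cent of the stroke, from 0 (shut) to 100 (fully open). A call has 1 to 12 rows; each row is the pose to reach, as a shift and turn from the pose commanded when the call began, along the tool's axes at that moment; what a row does not reach only later rows make up. A row lasts 1/12 s, in which the tool goes at most 41.7 mm and 7.16 degrees, less where a joint would pass 70% of its speed; a pose out of reach is approached as far as the arm can. A call with a gripper value outside its range is refused whole. The fingers move at their own pace and stop on an object; FORCE is the grip in N (left out, the last holds). Time passes only in rows, so rows that repeat a pose let the fingers close. It gives the time, the measured TCP pose, the force and the opening at its end, in the units of the state.
- get_obs(): the state, without advancing time (a new reading comes with each control period).
- read_camera(name): name is "side" or "top"; returns the picture (480x640x3 uint8, red, green, blue); there is no depth.
- calibration(name): a dict with "vertical_fov" (degrees; the focal length in pixels is half the picture's height over the tangent of half this angle, whatever the lens; pixels are square), "cx", "cy" (the principal point, pixels), "xyz" and "rotation" of the camera in the world. Camera axes: x right, y down, z forward; pixel columns grow to the right and rows downward; lengths in m; the calibration is good to about 2 mm. A picture is of the moment at which its call begins. calibration takes no time and is no camera call.
- finish_job(): hands the job in, once; it reports no verdict.
The state is a dict: "time_s": time; "joint_positions": joint angles; "qvel": joint speeds; "effort": joint torques, N m; "eef_pos": TCP position; "tcp_rot": TCP orientation; "ft_force": force on the tool from outside, world axes, zero at the start; "torque": the same for the moment, N m; "finger_gap": finger opening in m.
Only numpy, scipy, OpenCV 4.12 (cv2) and the standard library are available. Lean on these libraries where they do the work, as an engineer would, in place of code of your own. Each camera call takes 0.05 s, during which the arm holds its last target.

## Working session

There is one attempt and no reset: what is moved stays moved. The work goes in short steps, Python scripts to look and compute and a shell command to move; the robot and the scene stay as the last step left them, time stands still between calls to the robot, and variables do not carry over. Pictures are saved under pics/ and viewed, and the job is handed in when it is done.

```bash
mkdir -p pics; ls
python3 - <<'E'
from station import *
import cv2
o=get_obs(); print(o)
print(grip_point_offset if not callable(grip_point_offset) else grip_point_offset())
for n in ("side","top"):
    print(n,calibration(n))
    cv2.imwrite(f"pics/{n}0.png",read_camera(n)[:,:,::-1])
E
```

```text
pics
{'time_s': 0.0, 'joint_positions': array([ 6.61834065e+01,  1.51690852e+01,  9.19793446e+01, -3.35585213e-05,
        7.29754740e+01, -2.11302242e+00]), 'qvel': array([-0.0126367 , -0.04243848,  0.02082237, -0.01638806,  0.01905415,
       -0.0828049 ]), 'effort': array([-6.02910575e-06, -5.02115464e+01, -3.56873953e+01,  7.28709670e-02,
        2.97418423e-02, -1.98323919e-04]), 'eef_pos': array([0.24933003, 0.62652589, 0.23740684]), 'tcp_rot': array([-1.79876179e+02, -4.53639036e-03,  1.58296434e+02]), 'ft_force': array([0.18243682, 0.54976314, 0.67566417]), 'torque': array([ 0.02132328, -0.001849  , -0.02230311]), 'finger_gap': 0.08763603257331866}
0.0187
side {'vertical_fov': 43.55370435999009, 'cx': 314.91257084346626, 'cy': 243.4973332431443, 'xyz': array([ 0.43258039, -1.09973217,  0.7295221 ]), 'rotation': array([-118.62812584,    0.58492294,   -7.80031083])}
top {'vertical_fov': 49.47669894101001, 'cx': 325.86569372481785, 'cy': 245.99465056442816, 'xyz': array([ 0.43197731, -0.00182031,  1.52624258]), 'rotation': array([-1.74188746e+02, -1.73360039e-01, -9.10745325e+01])}
```

View pics/top0.png

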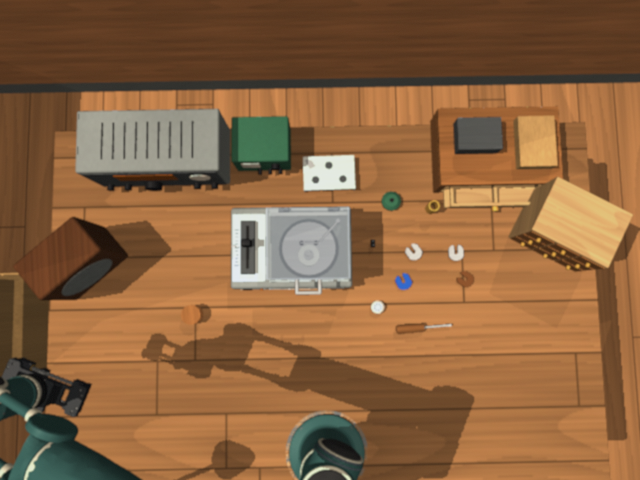

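View pics/side0.png

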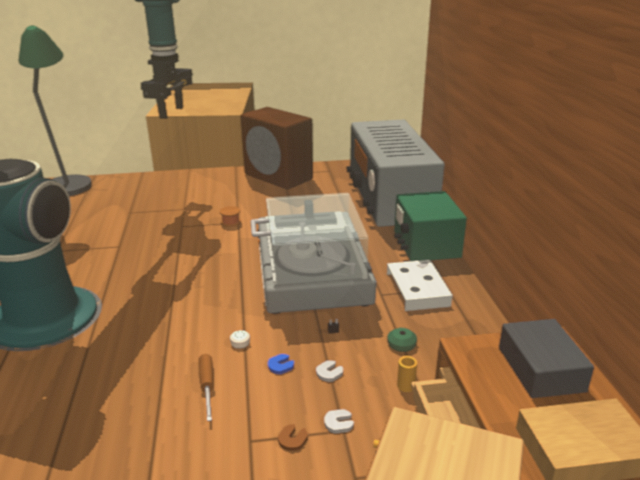

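```bash
cat > h.py <<'E'
import numpy as np, cv2
from station import *
from scipy.spatial.transform import Rotation as R
def cam(n):
    c=calibration(n); f=240/np.tan(np.radians(c["vertical_fov"]/2))
    return f,c["cx"],c["cy"],np.array(c["xyz"]),R.from_euler("xyz",c["rotation"],degrees=True).as_matrix()
def ray(n,u,v):
    f,cx,cy,p,M=cam(n); d=M@np.array([(u-cx)/f,(v-cy)/f,1]); return p,d
def at_z(n,u,v,z):
    p,d=ray(n,u,v); return p+d*(z-p[2])/d[2]
def proj(n,P):
    f,cx,cy,p,M=cam(n); q=M.T@(np.array(P)-p); return np.array([cx+f*q[0]/q[2],cy+f*q[1]/q[2]])
def tri(uv1,uv2):
    p,d=ray("top",*uv1); q,e=ray("side",*uv2); d/=np.linalg.norm(d); e/=np.linalg.norm(e)
    s=np.linalg.lstsq(np.c_[d,-e],q-p,rcond=None)[0]; a=p+s[0]*d; b=q+s[1]*e
    return (a+b)/2,np.linalg.norm(a-b)
def snap(n,name,x0=0,y0=0,w=640,h=480,s=1):
    im=read_camera(n)[:,:,::-1]; np.save(f"pics/{name}.npy",im)
    crop(im,name,x0,y0,w,h,s)
def crop(im,name,x0,y0,w,h,s):
    c=cv2.resize(im[y0:y0+h,x0:x0+w],None,fx=s,fy=s,interpolation=cv2.INTER_CUBIC)
    step=20 if s<6 else 10
    for x in range(-(-x0//step)*step,x0+w,step):
        cv2.line(c,((x-x0)*s,0),((x-x0)*s,6),(0,0,255),1); cv2.putText(c,str(x),((x-x0)*s+2,14),0,0.35,(0,0,255),1)
    for y in range(-(-y0//step)*step,y0+h,step):
        cv2.line(c,(0,(y-y0)*s),(6,(y-y0)*s),(0,0,255),1); cv2.putText(c,str(y),(2,(y-y0)*s-2),0,0.35,(0,0,255),1)
    cv2.imwrite(f"pics/{name}.png",c)
E
python3 - <<'E'
from h import *
t=cv2.imread("pics/top0.png"); s=cv2.imread("pics/side0.png")
crop(t,"t1",225,195,140,105,5); crop(t,"t2",360,180,130,100,6); crop(s,"s1",230,180,150,140,4); crop(s,"s2",220,320,150,130,5)
# arm check: TCP projected
o=get_obs(); print(proj("top",o['eef_pos']),proj("side",o['eef_pos']))
E
```

```text
[ 66.05620666 379.73805737] [171.20412341 113.36671   ]
```

View pics/t1.png

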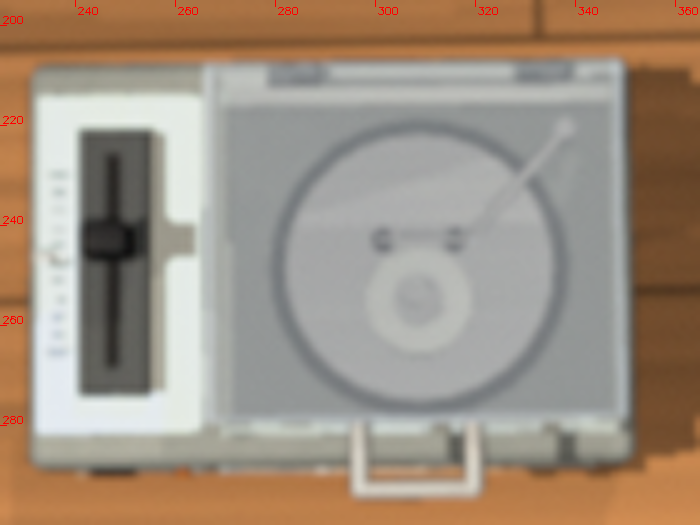

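View pics/t2.png

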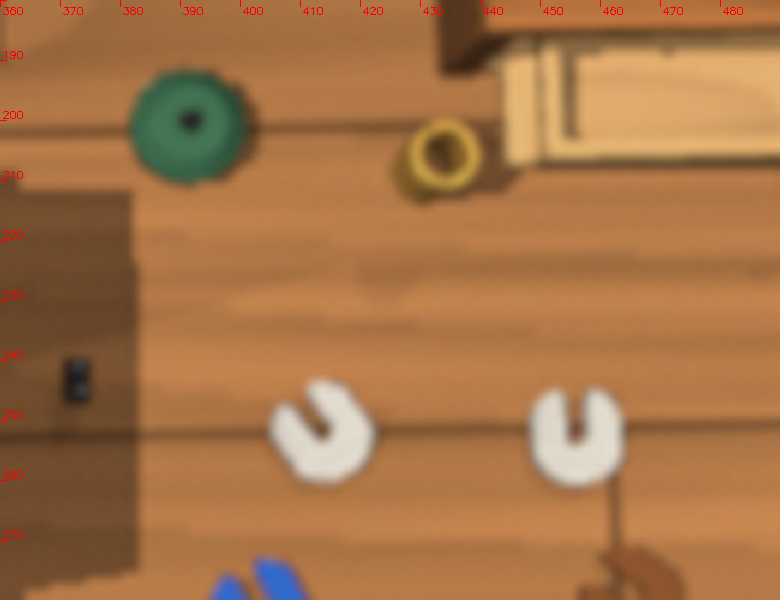

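View pics/s1.png

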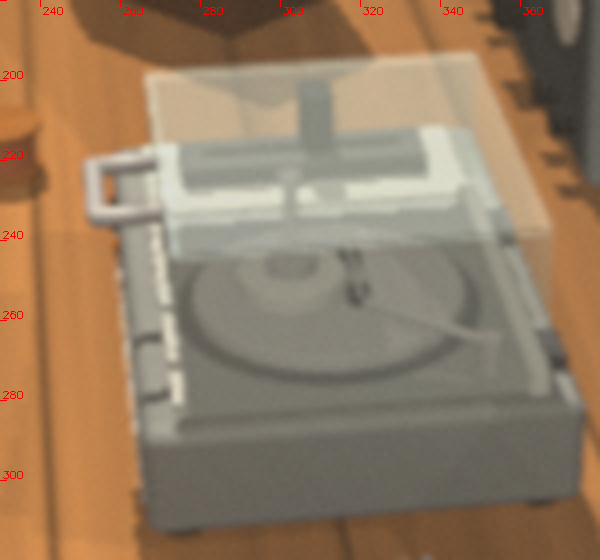

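View pics/s2.png

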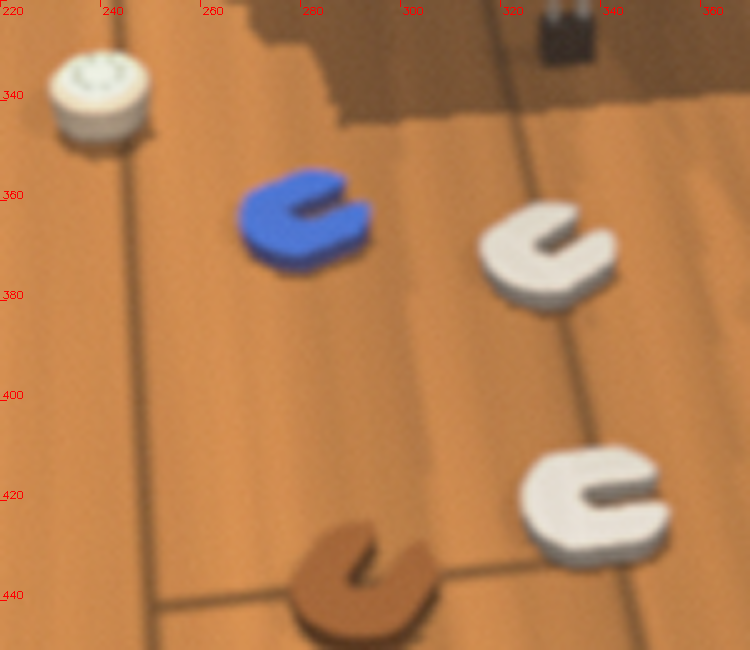

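Run:
```python
from h import *
np.set_printoptions(precision=4,suppress=True)
T=lambda x,y:(225+x/5,195+y/5)
S=lambda x,y:(230+x/4,180+y/4)
C={k:at_z("top",*T(*v),0.070)[:2] for k,v in dict(fl=(32,65),nl=(35,465),fr=(625,60),nr=(632,465)).items()}
print(C); m=sum(C.values())/4; print("mid",m)
print([np.linalg.norm(C[a]-C[b]) for a,b in (("fl","nl"),("fr","nr"),("fl","fr"),("nl","nr"))])
d=(C["fl"]+C["nl"]-C["fr"]-C["nr"]); print("yaw",np.degrees(np.arctan2(d[1],d[0]))-90)
print("handle top",at_z("top",*T(417,490),.15),"grip top",at_z("top",*T(110,238),.125),"mark",at_z("top",*T(55,258),.08))
print("spindle head",at_z("top",*T(418,300),.154), "holder",at_z("top",*T(418,300),.095))
print("track ends",at_z("top",*T(115,130),.075),at_z("top",*T(115,394),.075))
# side
for k,v in dict(nr=(150,530),fr=(580,500)).items(): print(k,at_z("side",*S(*v),0.0))
for k,v in dict(hR=(90,220),hL=(90,165)).items(): print(k,at_z("side",*S(*v),0.145))
print("tri handle",tri(T(417,490),S(93,190)))
print("mids w", at_z("top",360+323/6,180+432/6,.008),at_z("top",360+577/6,180+438/6,.008))
```

```text
{'fl': array([0.6931, 0.2562]), 'nl': array([0.4673, 0.2546]), 'fr': array([ 0.6898, -0.0794]), 'nr': array([ 0.4611, -0.078 ])}
mid [0.5778 0.0884]
[np.float64(0.22576291385180033), np.float64(0.22873135569351777), np.float64(0.3356720738144537), np.float64(0.33267588478757765)]
yaw -0.8115200472858959
handle top [0.4485 0.0397 0.15  ] grip top [0.5876 0.2044 0.125 ] mark [0.582  0.2417 0.08  ]
spindle head [0.5485 0.0375 0.154 ] holder [0.5535 0.0392 0.095 ]
track ends [0.6543 0.2087 0.075 ] [0.5058 0.2092 0.075 ]
nr [ 0.4674 -0.0584  0.    ]
fr [ 0.696  -0.0652  0.    ]
hR [0.4482 0.0189 0.145 ]
hL [0.4511 0.0836 0.145 ]
tri handle (array([0.4498, 0.0396, 0.1519]), np.float64(0.0026197430672215737))
mids w [ 0.564  -0.2665  0.008 ] [ 0.5587 -0.3904  0.008 ]
```

```bash
cat >> h.py <<'E'
def go(xyz,yaw=None):
    o=get_obs(); M=R.from_euler("xyz",o["tcp_rot"],degrees=True)
    sh=M.inv().apply(np.array(xyz)-o["eef_pos"])*1000
    rv=np.zeros(3)
    if yaw is not None: rv=(M.inv()*R.from_euler("xyz",[180,0,yaw],degrees=True)).as_rotvec()
    print("shift",sh.round(1),"turn",rv.round(3))
E
python3 -c "
from h import *
go([0.50,0.30,0.239],90)
go([0.588,0.204,0.2],90)"
```

```text
shift [-353.6 -210.7   -1.1] turn [-2.000e-03  1.000e-03  1.192e+00]
shift [-470.9 -267.3   38. ] turn [-2.000e-03  1.000e-03  1.192e+00]
```

```bash
python3 -m crank '[[[-471,-267,0,0,0,1.192,60],[-471,-267,0,0,0,1.192,60],[-471,-267,0,0,0,1.192,60],[-471,-267,0,0,0,1.192,60],[-471,-267,0,0,0,1.192,60],[-471,-267,0,0,0,1.192,60],[-471,-267,0,0,0,1.192,60],[-471,-267,0,0,0,1.192,60],[-471,-267,0,0,0,1.192,60],[-471,-267,0,0,0,1.192,60],[-471,-267,0,0,0,1.192,60],[-471,-267,0,0,0,1.192,60]]]' 20; python3 -m crank '[[[0,0,0,0,0,0,60],[0,0,0,0,0,0,60],[0,0,0,0,0,0,60],[0,0,0,0,0,0,60]]]'
```

```text
time_s: 1.1
eef_pos: [0.5632, 0.2352, 0.2383]
tcp_rot: [-180.0, 0.0, 90.0]
ft_force: [-0.1, -0.4, -0.0]
finger_gap: 0.0528
time_s: 1.43
eef_pos: [0.5616, 0.2381, 0.2383]
tcp_rot: [-179.9, -0.0, 90.1]
ft_force: [1.4, -0.4, 0.5]
finger_gap: 0.0527
```

```bash
python3 -c "
from h import *
snap('top','t3',0,0,640,480,1)
snap('side','s3',230,130,150,150,5)
go([0.588,0.204,0.18],90)"
```

```text
shift [-34.6  26.4  58.5] turn [-0.    -0.     0.002]
```

View pics/t3.png

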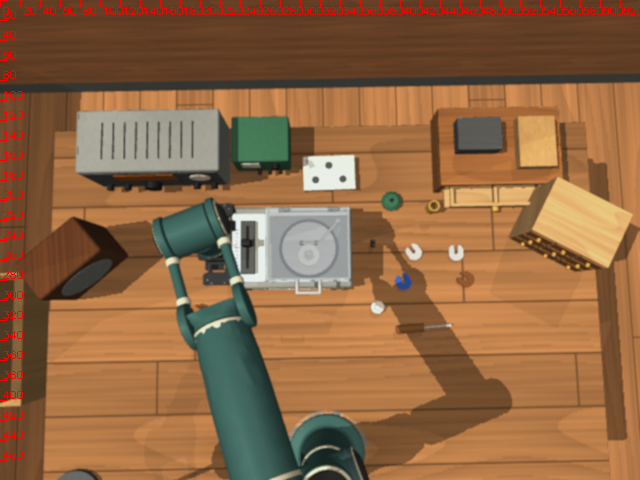

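View pics/s3.png

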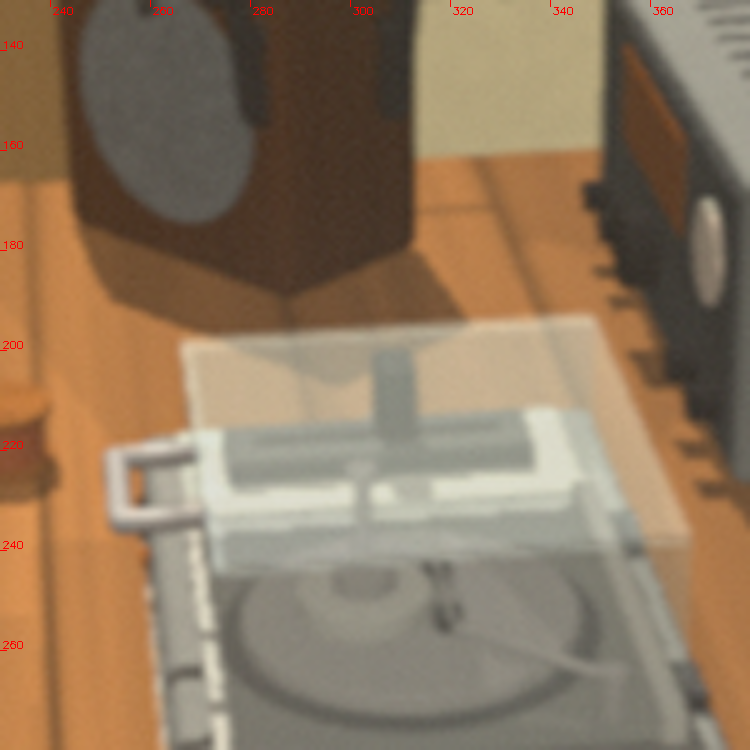

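```bash
python3 -c "
from h import *
print(tri((247,242.8),(309,200.2)))
print(proj('side',[.588,.204,.125]))
go([0.588,0.204,0.105],90)"
```

```text
(array([0.58851793, 0.20330752, 0.13129156]), np.float64(0.004211781914094885))
[307.91793632 202.59593089]
shift [-34.6  26.4 133.5] turn [-0.    -0.     0.002]
```

```bash
python3 -m crank '[[[-35,26,30,0,0,0,60],[-35,26,30,0,0,0,60],[-35,26,70,0,0,0,60],[-35,26,100,0,0,0,60],[-35,26,132,0,0,0,60],[-35,26,132,0,0,0,60],[-35,26,132,0,0,0,60]]]'; python3 -m crank '[[[0,0,0,0,0,0,10],[0,0,0,0,0,0,10],[0,0,0,0,0,0,10],[0,0,0,0,0,0,10],[0,0,0,0,0,0,10],[0,0,0,0,0,0,10]]]' 10
```

```text
time_s: 2.12
eef_pos: [0.5861, 0.2024, 0.1046]
tcp_rot: [-179.7, 0.1, 90.1]
ft_force: [-0.5, -0.0, 0.1]
finger_gap: 0.0529
time_s: 2.62
eef_pos: [0.5893, 0.2024, 0.1082]
tcp_rot: [179.9, -0.0, 90.0]
ft_force: [-0.5, 0.6, 4.9]
finger_gap: 0.0201
```

```bash
python3 -m crank '[[[0,-6,0,0,0,0,10],[0,-12,0,0,0,0,10],[0,-18,0,0,0,0,10],[0,-24,0,0,0,0,10],[0,-30,0,0,0,0,10],[0,-36,0,0,0,0,10],[0,-42,0,0,0,0,10],[0,-46,0,0,0,0,10],[0,-49,0,0,0,0,10],[0,-50,0,0,0,0,10],[0,-50,0,0,0,0,10]]]'
```

```text
time_s: 3.53
eef_pos: [0.5389, 0.2028, 0.1081]
tcp_rot: [179.9, -0.1, 90.0]
ft_force: [0.3, 1.2, 5.9]
finger_gap: 0.0198
```

```bash
python3 -m crank '[[[0,-2,0,0,0,0,10],[0,-4,0,0,0,0,10],[0,-6,0,0,0,0,10],[0,-8,0,0,0,0,10],[0,-8,0,0,0,0,10]]]';python3 -m crank '[[[0,-1,0,0,0,0,10],[0,-2,0,0,0,0,10],[0,-3,0,0,0,0,10],[0,-4,0,0,0,0,10],[0,-4,0,0,0,0,10]]]'
```

```text
time_s: 3.95
eef_pos: [0.531, 0.2028, 0.1081]
tcp_rot: [179.9, -0.1, 90.0]
ft_force: [0.2, 1.2, 6.4]
finger_gap: 0.0199
time_s: 4.37
eef_pos: [0.5298, 0.2028, 0.1082]
tcp_rot: [179.5, -0.1, 90.0]
ft_force: [8.1, 0.6, -0.6]
finger_gap: 0.0197
```

```bash
python3 -m crank '[[[0,1,0,0,0,0,60],[0,1,0,0,0,0,60],[0,1,0,0,0,0,60],[0,1,0,0,0,0,60],[0,1,-35,0,0,0,60],[0,1,-75,0,0,0,60],[0,1,-115,0,0,0,60],[0,1,-135,0,0,0,60],[0,1,-135,0,0,0,60]]]'; python3 -c "
from h import *
snap('top','t4',215,190,160,110,5)
snap('side','s4',240,170,130,130,5)
go([0.4495,0.039,0.25],90)"
```

```text
time_s: 5.12
eef_pos: [0.5304, 0.2033, 0.2482]
tcp_rot: [179.5, -0.2, 90.0]
ft_force: [0.3, 0.4, 0.2]
finger_gap: 0.053
shift [-163.2  -78.    -7.9] turn [ 0.001 -0.     0.   ]
```

View pics/s4.png

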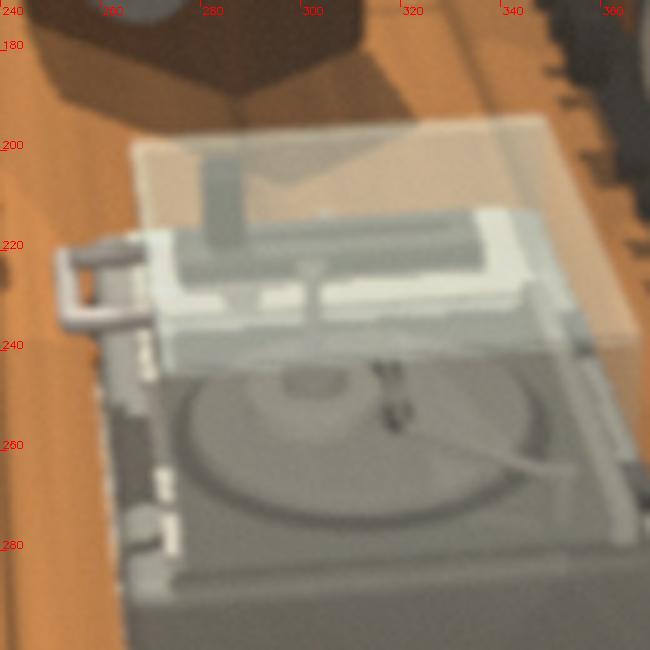

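View pics/t4.png

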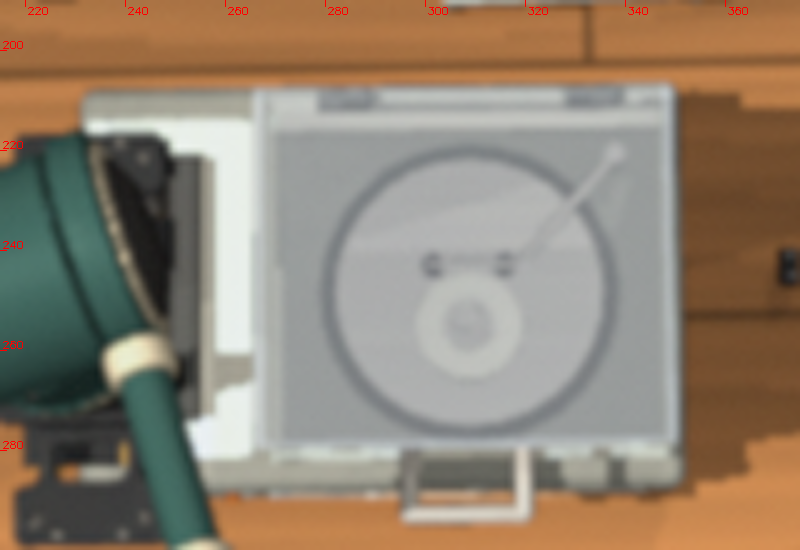

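```bash
python3 -m crank '[[[-36,-18,0,0,0,0,30],[-72,-36,0,0,0,0,30],[-108,-54,0,0,0,0,30],[-144,-70,0,0,0,0,30],[-164,-83,0,0,0,0,30],[-164,-83,0,0,0,0,30],[-164,-83,30,0,0,0,30],[-164,-83,60,0,0,0,30],[-164,-83,60,0,0,0,30],[-164,-83,60,0,0,0,30]]]'; python3 -c "
from h import *
snap('top','t5',260,240,110,80,7)
snap('side','s5',220,150,140,120,5)
go([0.4475,0.039,0.134],90)"
```

```text
time_s: 6.05
eef_pos: [0.4419, 0.0386, 0.1786]
tcp_rot: [-179.6, 0.0, 90.0]
ft_force: [0.2, 0.8, 0.4]
finger_gap: 0.0264
shift [ 0.3  2.7 48. ] turn [-0.001 -0.     0.001]
```

View pics/s5.png

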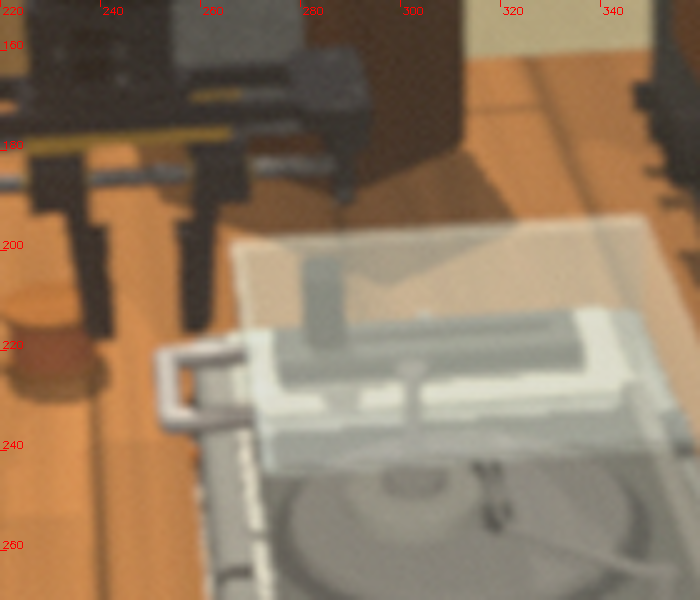

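View pics/t5.png

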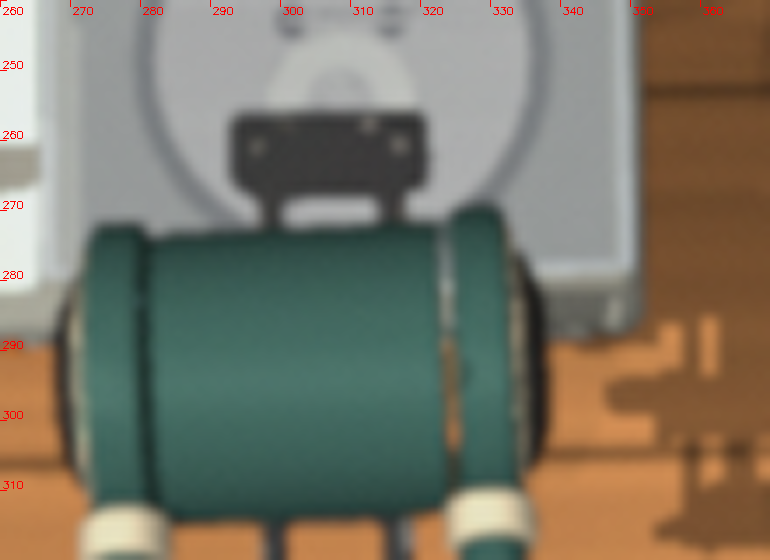

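```bash
python3 -c "
from h import *
o=get_obs();print(o['eef_pos'],proj('side',o['eef_pos']),proj('side',[.4495,.0685,.146]),proj('side',[.4495,.0085,.146]))"
```

```text
[0.4448447  0.03864749 0.18197415] [249.42217584 215.0919329 ] [252.05847172 223.96047674] [253.35038612 236.83875037]
```

```bash
python3 -m crank '[[[0,3.5,0,0,0,0,30],[0,3.5,10,0,0,0,30],[0,3.5,20,0,0,0,30],[0,3.5,30,0,0,0,30],[0,3.5,40,0,0,0,30],[0,3.5,47,0,0,0,30],[0,3.5,47,0,0,0,30],[0,3.5,47,0,0,0,30]]]'; python3 -c "
from h import *
snap('side','s6',220,150,140,120,5);print(get_obs()['eef_pos'],get_obs()['ft_force'])"
```

```text
time_s: 6.82
eef_pos: [0.4474, 0.0381, 0.1338]
tcp_rot: [-179.9, 0.0, 90.0]
ft_force: [-0.3, -0.4, 1.0]
finger_gap: 0.0263
[0.44792781 0.03815735 0.13444916] [-0.41579337 -0.40729023  0.46781261]
```

View pics/s6.png

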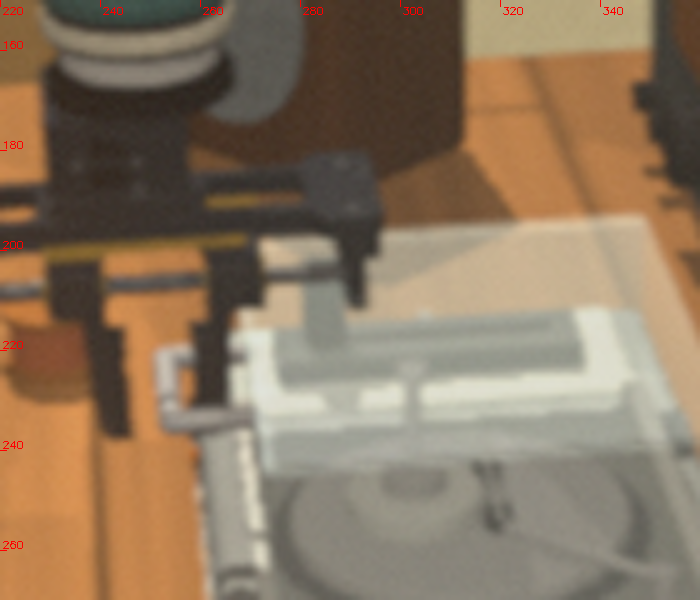

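```bash
python3 -m crank '[[[0,0,0,0,0,0,5],[0,0,0,0,0,0,5],[0,0,0,0,0,0,5],[0,0,0,0,0,0,5],[0,0,0,0,0,0,5],[0,0,0,0,0,0,5]]]' 12; python3 -c "
import numpy as np
x,z=.449,.146
hx,hz=x+.224,z-.076
r=np.hypot(.224,.076);a=np.arctan2(.076,-.224)
for t in np.arange(0,1.36,.05): print(round(t,2),(1000*(hx+r*np.cos(a-t)-x)).round(1),(1000*(hz+r*np.sin(a-t)-z)).round(1))"
```

```text
time_s: 7.37
eef_pos: [0.45, 0.0382, 0.1354]
tcp_rot: [179.7, -0.0, 90.0]
ft_force: [5.8, 0.0, -3.6]
finger_gap: 0.0093
0.0 0.0 -0.0
0.05 4.1 11.1
0.1 8.7 22.0
0.15 13.9 32.6
0.2 19.6 43.0
0.25 25.8 53.1
0.3 32.5 62.8
0.35 39.6 72.2
0.4 47.3 81.2
0.45 55.4 89.9
0.5 63.9 98.1
0.55 72.8 105.9
0.6 82.0 113.2
0.65 91.7 120.1
0.7 101.6 126.4
0.75 111.9 132.3
0.8 122.5 137.6
0.85 133.3 142.4
0.9 144.3 146.7
0.95 155.5 150.4
1.0 166.9 153.6
1.05 178.5 156.1
1.1 190.1 158.1
1.15 201.9 159.5
1.2 213.7 160.3
1.25 225.5 160.5
1.3 237.3 160.2
1.35 249.1 159.2
```

```bash
python3 -m crank '[[[0,2,-5.5,0,0,0,5],[0,4.1,-11.1,0,0,0,5],[0,8.7,-22,0,0,0,5],[0,13.9,-32.6,0,0,0,5],[0,19.6,-43,0,0,0,5],[0,25.8,-53.1,0,0,0,5],[0,32.5,-62.8,0,0,0,5],[0,39.6,-72.2,0,0,0,5],[0,47.3,-81.2,0,0,0,5],[0,55.4,-89.9,0,0,0,5],[0,63.9,-98.1,0,0,0,5],[0,72.8,-105.9,0,0,0,5]]]'
```

```text
time_s: 8.37
eef_pos: [0.5203, 0.0378, 0.2404]
tcp_rot: [-179.8, 0.1, 90.0]
ft_force: [0.4, -1.0, -3.5]
finger_gap: 0.0093
```

```bash
python3 -c "
from h import *
snap('side','s7',200,80,200,150,4);print(get_obs()['eef_pos'],get_obs()['ft_force'])"
```

```text
[0.52268778 0.03772672 0.24241204] [ 1.31592153 -1.91511991 -1.19765229]
```

View pics/s7.png

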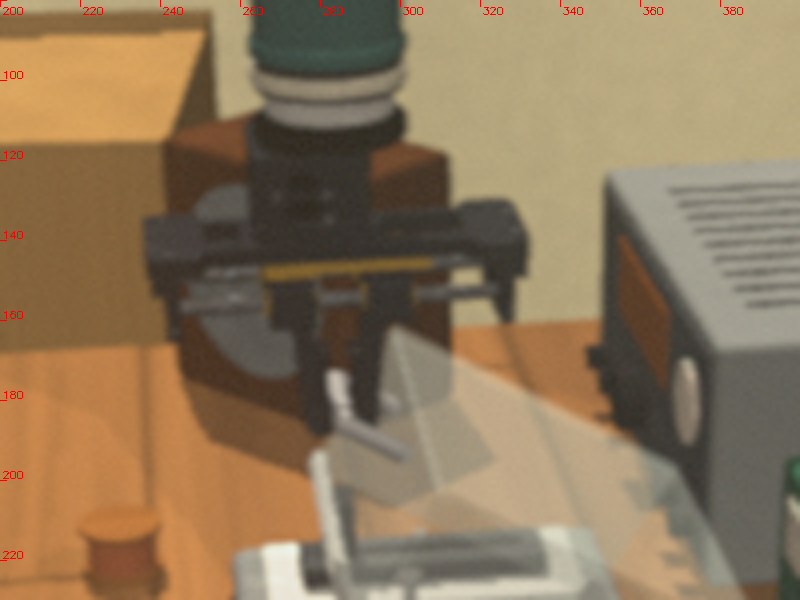

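```bash
python3 -m crank '[[[0,9.2,-7.3,0,0,0,5],[0,18.9,-14.2,0,0,0,5],[0,28.8,-20.5,0,0,0,5],[0,39.1,-26.4,0,0,0,5],[0,49.7,-31.7,0,0,0,5],[0,60.5,-36.5,0,0,0,5],[0,71.5,-40.8,0,0,0,5],[0,82.7,-44.5,0,0,0,5],[0,94.1,-47.7,0,0,0,5],[0,105.7,-50.2,0,0,0,5],[0,117.3,-52.2,0,0,0,5],[0,123,-53,0,0,0,5]]]'
```

```text
time_s: 9.42
eef_pos: [0.6445, 0.0372, 0.2944]
tcp_rot: [180.0, 0.1, 90.0]
ft_force: [-1.6, -4.9, 2.0]
finger_gap: 0.0097
```

```bash
python3 -m crank '[[[0,6,-0.7,0,0,0,5],[0,12,-1.2,0,0,0,5],[0,18,-1.5,0,0,0,5],[0,23,-1.7,0,0,0,5],[0,28,-1.7,0,0,0,5],[0,33,-1.6,0,0,0,5],[0,38,-1.5,0,0,0,5],[0,43,-1.3,0,0,0,5],[0,47,-1,0,0,0,5],[0,50,-0.8,0,0,0,5],[0,52,-0.5,0,0,0,5],[0,53,-0.4,0,0,0,5]]]';python3 -c "
from h import *
snap('side','s8',220,80,160,130,5);print(get_obs()['eef_pos'],get_obs()['ft_force'])"
```

```text
time_s: 10.42
eef_pos: [0.6971, 0.0369, 0.2941]
tcp_rot: [180.0, 0.1, 90.0]
ft_force: [0.9, -6.1, 2.1]
finger_gap: 0.0094
[0.69717804 0.03689835 0.2940551 ] [ 0.76957575 -5.74913171  1.83540281]
```

View pics/s8.png

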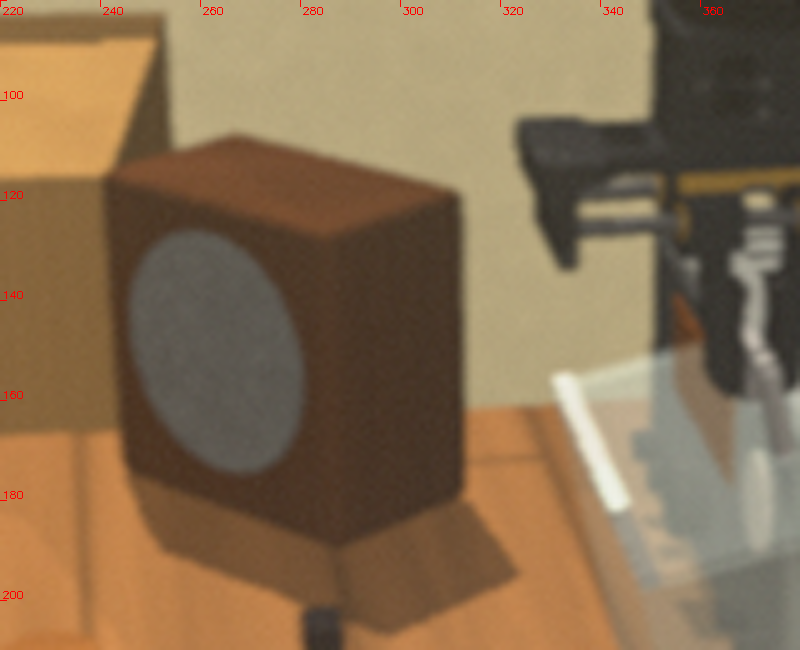

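```bash
python3 -m crank '[[[0,1,0,0,0,0,5],[0,2,0,0,0,0,5],[0,3,0.3,0,0,0,5],[0,4,0.5,0,0,0,5],[0,5,0.5,0,0,0,5],[0,5,0.5,0,0,0,5]]]'
```

```text
time_s: 10.97
eef_pos: [0.6991, 0.0369, 0.2938]
tcp_rot: [-179.6, 0.1, 90.0]
ft_force: [-9.2, -5.2, 5.8]
finger_gap: 0.0097
```

```bash
python3 -m crank '[[[0,3,0,0,0,0,40],[0,3,0,0,0,0,40],[0,3,0,0,0,0,40],[0,3,0,0,0,0,40],[0,2,-15,0,0,0,40],[0,0,-40,0,0,0,40],[0,0,-60,0,0,0,40],[0,-30,-75,0,0,0,40],[0,-70,-75,0,0,0,40],[0,-110,-75,0,0,0,60],[-20,-150,-75,0,0,0,60],[-20,-150,-75,0,0,0,60]]]';python3 -c "
from h import *
snap('side','s9',220,80,160,130,5);print(get_obs()['eef_pos'],get_obs()['ft_force'])"
```

```text
time_s: 11.97
eef_pos: [0.5462, 0.0176, 0.3681]
tcp_rot: [-179.8, 0.0, 90.0]
ft_force: [-0.1, 0.2, 0.5]
finger_gap: 0.0513
[0.54877587 0.01792167 0.36869104] [0.11297746 0.1857859  0.28690702]
```

View pics/s9.png

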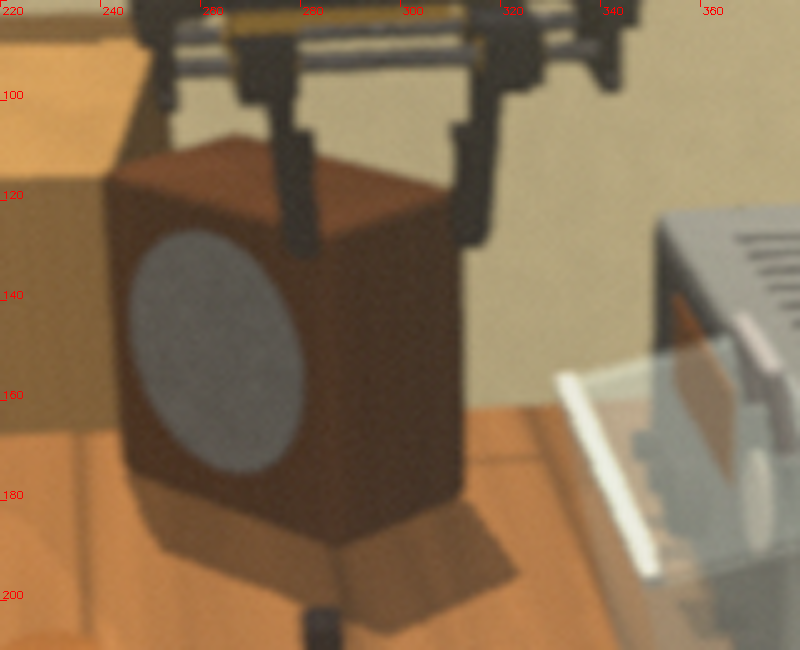

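```bash
python3 -m crank '[[[-40,0,0,0,0,0.12,60],[-80,0,0,0,0,0.25,60],[-120,-10,0,0,0,0.37,60],[-160,-20,0,0,0,0.5,60],[-200,-30,20,0,0,0.62,60],[-240,-40,40,0,0,0.75,60],[-280,-50,60,0,0,0.87,60],[-290,-60,60,0,0,1.0,60],[-290,-60,60,0,0,1.12,60],[-290,-60,60,0,0,1.25,60],[-290,-60,60,0,0,1.37,60],[-290,-60,60,0,0,1.571,60]]]';python3 -c "
from h import *
snap('side','s10',240,150,160,130,5)
snap('top','t10',220,190,160,120,5)
crop(np.load('pics/t10.npy'),'t10b',360,190,120,100,6)
crop(np.load('pics/s10.npy'),'s10b',260,330,120,120,6)
print(get_obs()['eef_pos'],get_obs()['tcp_rot'])"
```

```text
time_s: 13.02
eef_pos: [0.4933, -0.2725, 0.3081]
tcp_rot: [-180.0, -0.1, 3.9]
ft_force: [0.6, 0.1, 0.4]
finger_gap: 0.0529
[ 0.49328616 -0.2722141   0.30827574] [-1.79988698e+02 -4.97932393e-02  4.31377303e+00]
```

View pics/s10.png

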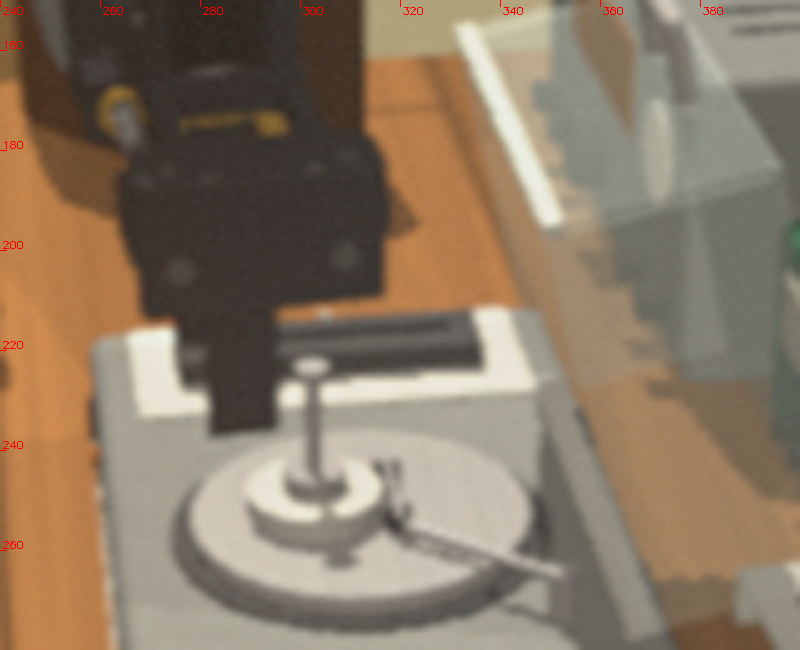

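View pics/t10.png

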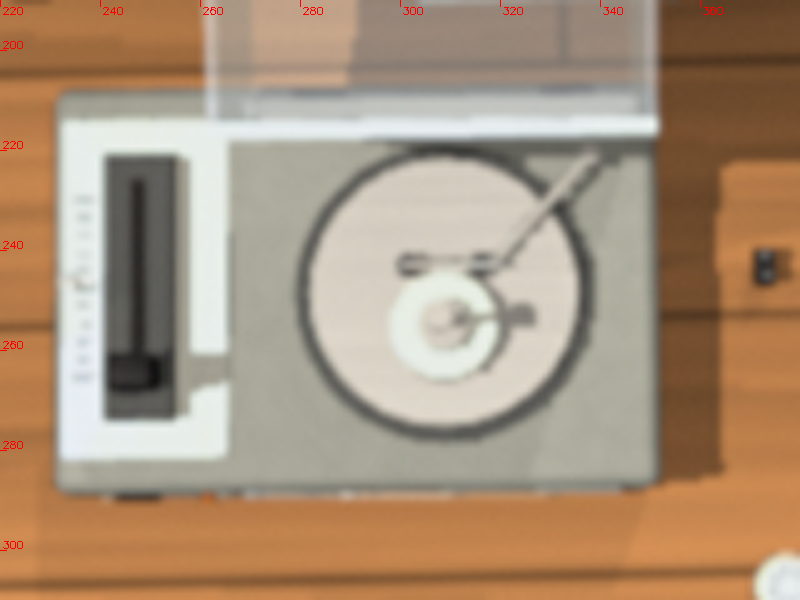

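View pics/t10b.png

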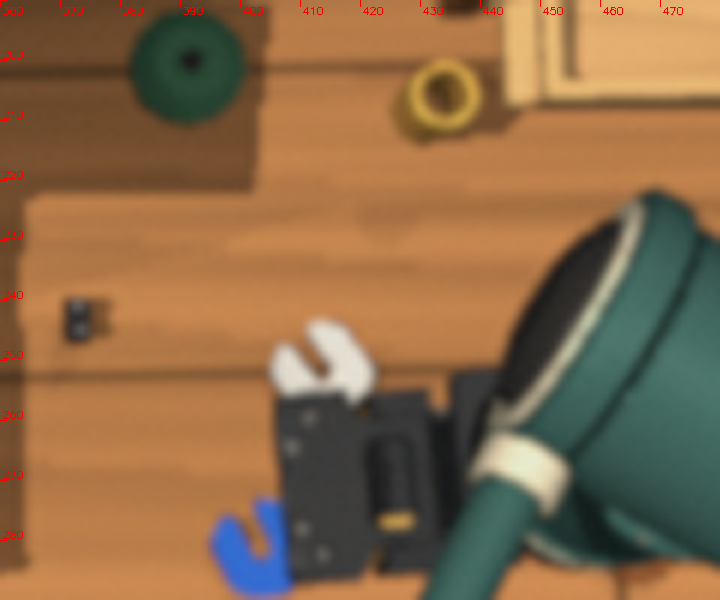

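View pics/s10b.png

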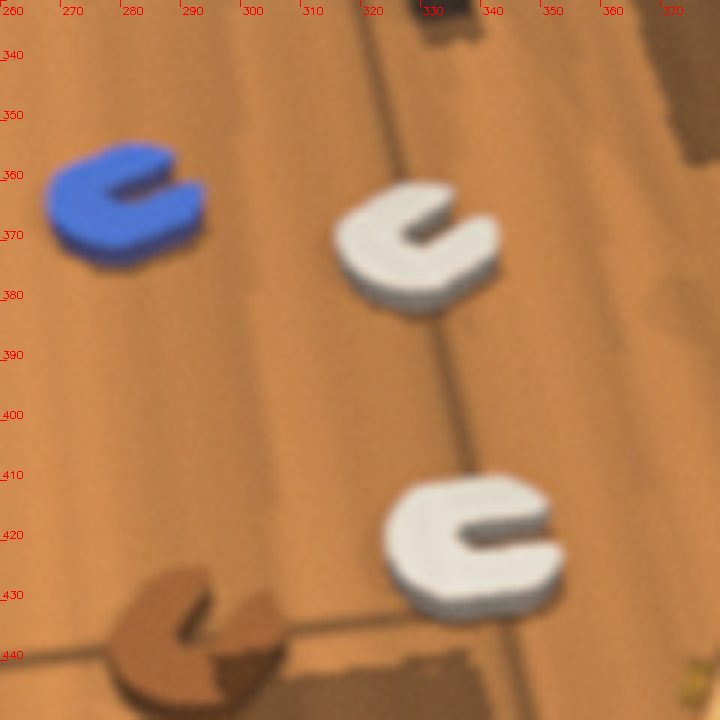

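```bash
cat > wf.py <<'E'
from h import *
from scipy.optimize import minimize
def outline():
    a=np.radians(np.arange(0,360,4)); p=np.c_[.024*np.cos(a),.024*np.sin(a)]; p[:,1]=np.clip(p[:,1],-.021,.021)
    c=[(.0245,.0085),(.019,.0055)]+[(.0055*np.cos(t),.0055*np.sin(t)) for t in np.linspace(np.pi/2,1.5*np.pi,9)]+[(.019,-.0055),(.0245,-.0085)]
    return p,np.array(c)
P,C=outline()
# full disc minus slot polygon
def render(n,x,y,yaw,z0,box,ss=8):
    x0,y0,w,h=box; c,s=np.cos(yaw),np.sin(yaw); Rm=np.array([[c,-s],[s,c]])
    def pj(q,z):
        W=q@Rm.T+[x,y]; f,cx,cy,p,M=cam_(n); Q=(np.c_[W,np.full(len(W),z)]-p)@M
        return (np.c_[cx+f*Q[:,0]/Q[:,2],cy+f*Q[:,1]/Q[:,2]]-[x0,y0]+.5)*ss
    im=np.zeros((h*ss,w*ss),np.uint8); F=lambda q:np.round(q*16).astype(np.int32)
    slot=np.full(im.shape,255,np.uint8)
    for z in np.linspace(z0,z0+.008,5):
        l=np.zeros_like(im); cv2.fillPoly(l,[F(pj(P,z))],255,shift=4); cv2.fillPoly(l,[F(pj(C,z))],0,shift=4); im=np.maximum(im,l)
    im=cv2.resize(im,(w,h),interpolation=cv2.INTER_AREA).astype(float)/255
    return cv2.GaussianBlur(im,(0,0),0.9)
_c={}
def cam_(n):
    if n not in _c: _c[n]=cam(n)
    return _c[n]
def mask(im,box):
    x0,y0,w,h=box; b=im[y0:y0+h,x0:x0+w].astype(float)
    sat=(b.max(2)-b.min(2))/(b.max(2)+1); return np.clip((0.5-sat)/0.4,0,1)
def fit(ims,x,y,yaw,z0=0.,hw=18,fix=None):
    boxes={n:(*(np.round(proj(n,[x,y,z0+.004])).astype(int)-hw),2*hw,2*hw) for n in ims}
    ms={n:mask(ims[n],boxes[n]) for n in ims}
    f=lambda v:sum(((render(n,v[0]/1000,v[1]/1000,v[2]/57.3,z0,boxes[n])-ms[n])**2).sum() for n in ims)
    r=minimize(f,[x*1000,y*1000,np.degrees(yaw)],method="Nelder-Mead",options=dict(initial_simplex=[[x*1000,y*1000,np.degrees(yaw)],[x*1000+5,y*1000,np.degrees(yaw)],[x*1000,y*1000+5,np.degrees(yaw)],[x*1000,y*1000,np.degrees(yaw)+12]],xatol=.02,fatol=.005))
    return r.x,r.fun
E
python3 - <<'E'
from wf import *
np.set_printoptions(precision=2,suppress=True)
t=cv2.imread("pics/top0.png"); s=cv2.imread("pics/side0.png"); s10=np.load("pics/s10.npy")
for g in ((.564,-.2665,.75),(.5587,-.3904,.03)):
    for ims in ({"top":t},{"side":s},{"side":s10},{"top":t,"side":s}): print(list(ims),*fit(ims,*g))
print(tri((308.5,254.4),(302.4,223)))
print(tri((309,254.2),(302.9,247.5)))
E
```

```text
['top'] [ 565.95 -265.44   34.39] 4.194474344733752
['side'] [ 566.1  -262.03   36.17] 3.9001013374286657
['side'] [ 565.93 -261.96   35.96] 3.699076898661954
['top', 'side'] [ 565.73 -263.28   36.08] 19.309950487309568
['top'] [ 562.04 -389.68    1.17] 3.9347124315704196
['side'] [ 561.74 -386.44    2.63] 4.898430419473585
['side'] [ 561.76 -386.42    2.15] 4.771442264811676
['top', 'side'] [ 561.74 -387.24    1.03] 22.74293268383233
(array([0.55, 0.04, 0.16]), np.float64(0.005615346695332853))
(array([0.56, 0.04, 0.1 ]), np.float64(0.00010751647778502655))
```

```bash
python3 -c "
from h import *
for z in (0.05,.1,.2,.3): print(z,at_z('top',512,232,z),at_z('side',372,478,z), at_z('side',400,412,z))
go([0.562,-.388,.12],1.5)
go([0.566,-.264,.12],36)
"
```

```text
0.05 [ 0.61251423 -0.54206194  0.05      ] [ 0.58090855 -0.54419756  0.05      ] [ 0.65126013 -0.42812545  0.05      ]
0.1 [ 0.60639949 -0.52376408  0.1       ] [ 0.5699944  -0.58507442  0.1       ] [ 0.63516943 -0.47754303  0.1       ]
0.2 [ 0.59417    -0.48716835  0.2       ] [ 0.54816609 -0.66682814  0.2       ] [ 0.60298803 -0.57637818  0.2       ]
0.3 [ 0.58194051 -0.45057263  0.3       ] [ 0.52633779 -0.74858187  0.3       ] [ 0.57080662 -0.67521334  0.3       ]
shift [ 59.6 120.7 188.3] turn [-0.    -0.001  0.049]
shift [ 73.   -2.7 188.3] turn [ 0.    -0.001 -0.553]
```

```bash
python3 -c "
from h import *
t=cv2.imread('pics/top0.png');s=cv2.imread('pics/side0.png')
crop(t,'t11',430,100,210,200,3);crop(s,'s11',340,280,300,200,2)"
```

```text
(no output)
```

View pics/t11.png

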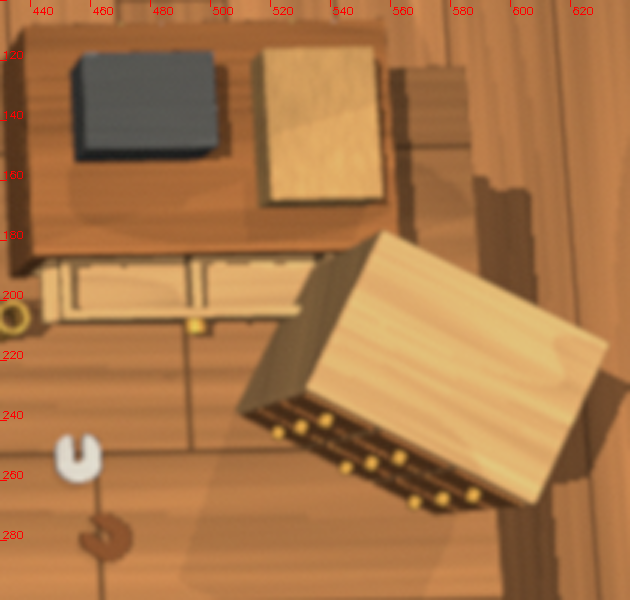

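View pics/s11.png

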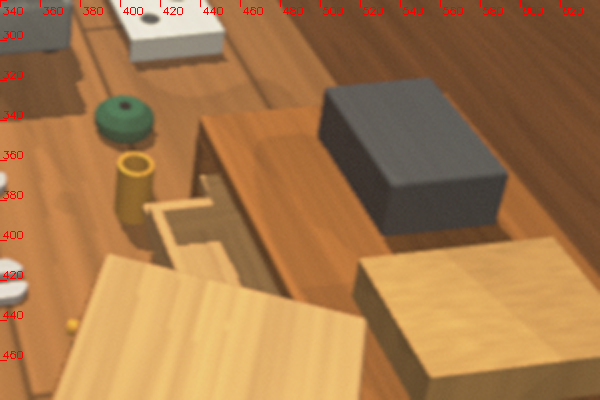

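```bash
python3 -m crank '[[[30,60,40,0,0,0.05,70],[60,100,80,0,0,0.05,70],[60,121,120,0,0,0.05,70],[60,121,160,0,0,0.05,70],[60,121,188,0,0,0.05,70],[60,121,210,0,0,0.05,70],[60,121,235,0,0,0.05,70],[60,121,250,0,0,0.05,70],[60,121,250,0,0,0.05,70],[60,121,250,0,0,0.05,70],[60,121,250,0,0,0.05,70]]]';python3 -c "
from h import *
snap('side','s12',270,340,150,120,5)
go([0.562,-.388,.003],1.5);print(get_obs()['tcp_rot'])"
```

```text
time_s: 14.03
eef_pos: [0.563, -0.3889, 0.0615]
tcp_rot: [179.8, -0.2, 1.6]
ft_force: [1.0, 0.3, 0.6]
finger_gap: 0.0617
shift [-1.5 -1.5 59.3] turn [ 0.004 -0.005  0.001]
[179.79012425  -0.2733467    1.54138949]
```

View pics/s12.png

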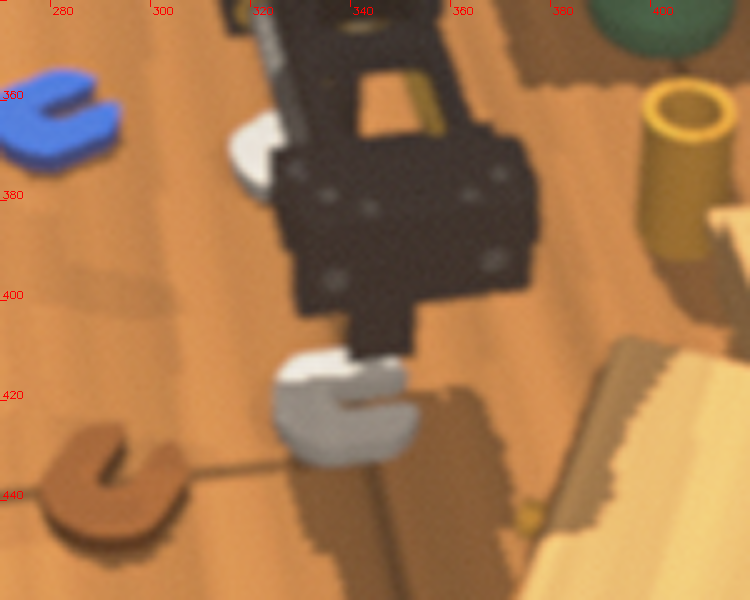

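```bash
python3 -m crank '[[[-1.5,-1.5,15,0,0,0,70],[-1.5,-1.5,30,0,0,0,70],[-1.5,-1.5,42,0,0,0,70],[-1.5,-1.5,50,0,0,0,70],[-1.5,-1.5,55,0,0,0,70],[-1.5,-1.5,58,0,0,0,70],[-1.5,-1.5,59,0,0,0,70],[-1.5,-1.5,59,0,0,0,70],[-1.5,-1.5,59,0,0,0,70]]]';python3 -c "
from h import *
go([0.562,-.388,.003],1.5);print(get_obs()['eef_pos'],get_obs()['ft_force'])"
```

```text
time_s: 14.83
eef_pos: [0.5589, -0.3861, 0.0004]
tcp_rot: [-179.9, 0.1, 1.5]
ft_force: [-3.7, 3.5, 5.9]
finger_gap: 0.0614
shift [ 3.1  2.  -2.6] turn [-0.001  0.001 -0.001]
[ 5.58851315e-01 -3.86068743e-01  4.49086486e-04] [-3.69074227  3.4801091   5.943929  ]
```

```bash
python3 -m crank '[[[1,1,-2.5,0,0,0,70],[1,1,-2.5,0,0,0,70],[1,1,-2.5,0,0,0,70]]]';python3 -c "
from h import *
go([0.562,-.388,.003],1.5);print(get_obs()['eef_pos'],get_obs()['ft_force'])"
```

```text
time_s: 15.08
eef_pos: [0.561, -0.3879, 0.0024]
tcp_rot: [179.9, -0.1, 1.5]
ft_force: [-0.8, 0.2, 0.4]
finger_gap: 0.0621
shift [ 1.   0.1 -0.6] turn [ 0.001 -0.001 -0.   ]
[ 0.56095048 -0.38792846  0.00243741] [-0.81137206  0.16670281  0.4304772 ]
```

Close with 25 N.

```bash
python3 -m crank '[[[1,0,0,0,0,0,40],[1,0,0,0,0,0,35],[1,0,0,0,0,0,35],[1,0,0,0,0,0,35],[1,0,0,0,0,0,35],[1,0,0,0,0,0,35],[1,0,0,0,0,0,35]]]' 25;python3 -m crank '[[[0,0,-3,0,0,0,35],[0,0,-12,0,0,0,35],[0,0,-30,0,0,0,35],[0,0,-60,0,0,0,35],[0,0,-100,0,0,0,35],[0,0,-140,0,0,0,35],[0,0,-150,0,0,0,35],[0,0,-150,0,0,0,35]]]';python3 -c "
from h import *
snap('side','s13',270,270,150,120,5)
print(get_obs()['eef_pos'],get_obs()['ft_force'])"
```

```text
time_s: 15.67
eef_pos: [0.5613, -0.3873, 0.0019]
tcp_rot: [-180.0, 0.0, 1.5]
ft_force: [-0.0, -0.5, -0.6]
finger_gap: 0.0413
time_s: 16.33
eef_pos: [0.5644, -0.3896, 0.1588]
tcp_rot: [179.6, -0.5, 1.5]
ft_force: [0.3, 0.1, -0.5]
finger_gap: 0.0418
[ 0.56260238 -0.38830855  0.15498497] [-0.31468921 -1.47018541 -1.87689016]
```

View pics/s13.png

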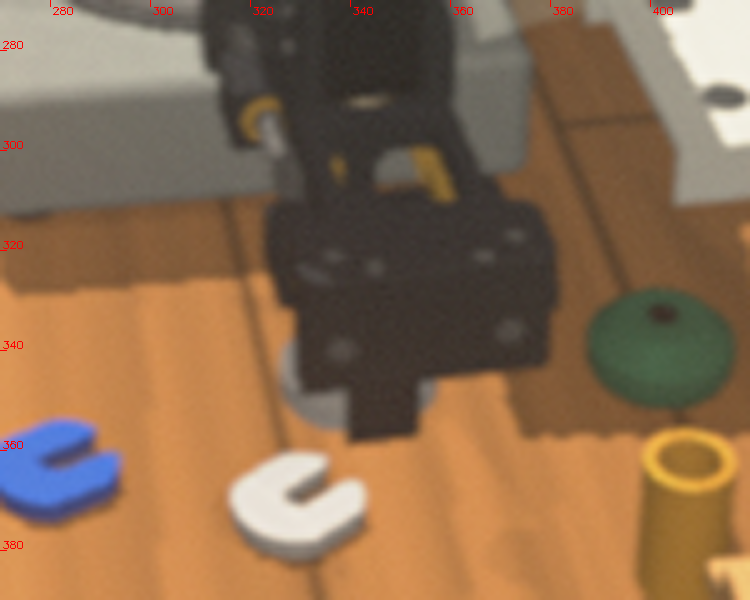

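```bash
python3 -c "
from h import *
go([0.485,.04,.20],0)"
```

```text
shift [ -66.3 -430.   -46.7] turn [ 0.003 -0.004  0.026]
```

```bash
python3 -m crank '[[[-20,-20,-40,0,0,0.026,35],[-40,-60,-46,0,0,0.026,35],[-66,-100,-46,0,0,0.026,35],[-66,-140,-46,0,0,0.026,35],[-66,-180,-46,0,0,0.026,35],[-66,-220,-46,0,0,0.026,35],[-66,-260,-46,0,0,0.026,35],[-66,-300,-46,0,0,0.026,35],[-66,-340,-46,0,0,0.026,35],[-66,-380,-46,0,0,0.026,35],[-66,-415,-46,0,0,0.026,35],[-66,-430,-46,0,0,0.026,35]]]';python3 -m crank '[[[0,0,20,0,0,0,35],[0,0,20,0,0,0,35],[0,0,20,0,0,0,35]]]';python3 -c "
from h import *
go([0.485,.04,.114],0)"
```

```text
time_s: 17.38
eef_pos: [0.4815, 0.0446, 0.1949]
tcp_rot: [-179.9, 0.3, 0.1]
ft_force: [0.2, -0.4, -0.2]
finger_gap: 0.0415
time_s: 17.63
eef_pos: [0.4813, 0.0409, 0.1746]
tcp_rot: [180.0, 0.4, 0.0]
ft_force: [-0.3, 0.8, -0.8]
finger_gap: 0.0416
shift [ 4.1  0.9 60.5] turn [0.    0.008 0.001]
```

```bash
python3 -m crank '[[[0,1,20,0,0,0,35],[0,1,40,0,0,0,35],[0,1,55,0,0,0,35],[0,1,60,0,0,0,35],[0,1,60,0,0,0,35],[0,1,60,0,0,0,35],[0,1,60,0,0,0,35]]]';python3 -c "
from h import *
snap('side','s14',250,170,110,110,6)
snap('top','t14',260,220,110,90,6)
go([0.485,.04,.114],0);print(get_obs()['eef_pos'],get_obs()['tcp_rot'])"
```

```text
time_s: 18.22
eef_pos: [0.4852, 0.0394, 0.1191]
tcp_rot: [-180.0, -0.1, -0.1]
ft_force: [0.7, 0.4, -1.1]
finger_gap: 0.0416
shift [-0.4 -0.4  5.3] turn [-0.    -0.002 -0.001]
[0.48534407 0.03960928 0.119331  ] [-1.79995122e+02 -1.32597897e-01 -3.15976462e-02]
```

View pics/s14.png

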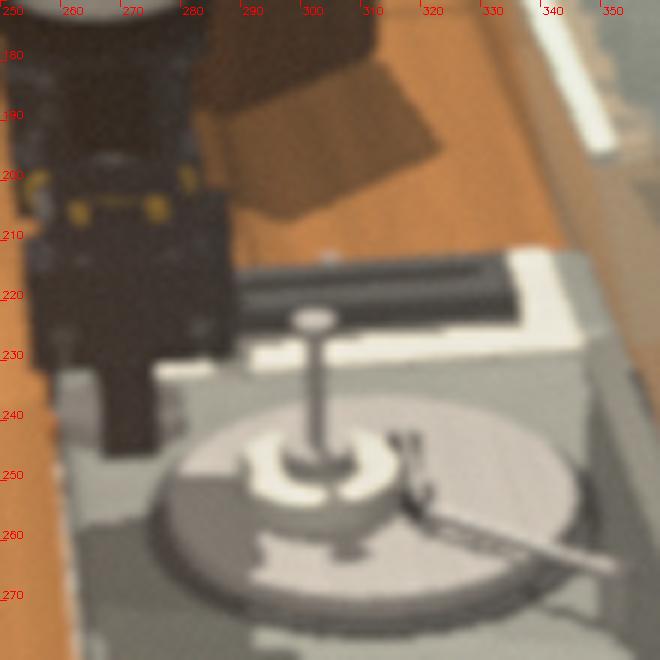

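View pics/t14.png

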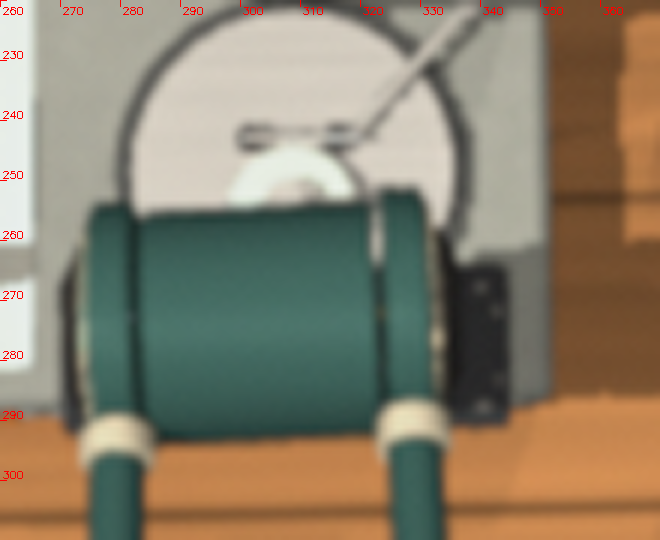

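Run:
```python
from h import *
np.set_printoptions(precision=4,suppress=True)
t=np.load("pics/t10.npy"); 
crop(t,"t15",285,232,46,46,14)
s=np.load("pics/s10.npy"); crop(s,"s15",280,215,46,46,14)
```

```text
(no output)
```

View pics/t15.png

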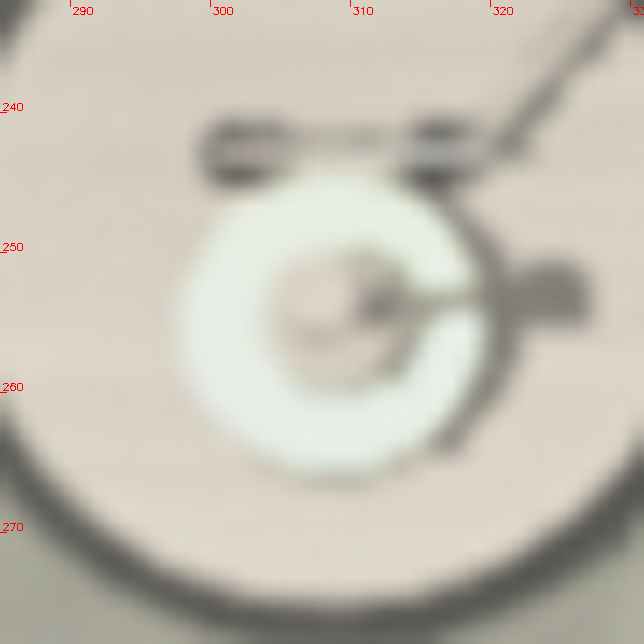

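View pics/s15.png

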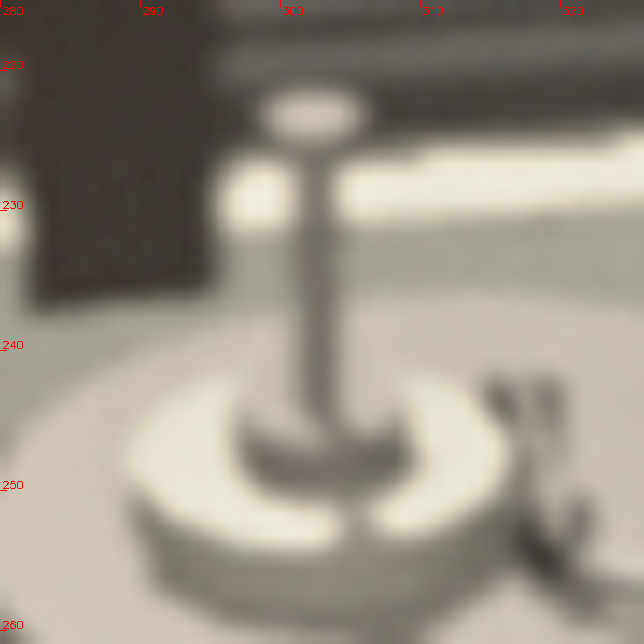

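Run:
```python
from h import *
np.set_printoptions(precision=4,suppress=True)
print("holder top",at_z("top",308.2,254.6,.095)); print("foot top",at_z("top",308.8,254.4,.104))
print("head side",at_z("side",302.0,222.7,.154))
print("shaft x side", [ray("side",302.6,245)[0]+ray("side",302.6,245)[1]*k for k in ()])
# x by side given y
p,d=ray("side",302.25,240)
for y in (.038,.042): print(y, p+d*(y-p[1])/d[1])
print("holder tri",tri((308.2,254.6),(302.3,246.6)))
```

```text
holder top [0.5546 0.0403 0.095 ]
foot top [0.5543 0.0383 0.104 ]
head side [0.5552 0.0418 0.154 ]
shaft x side []
0.038 [0.5545 0.038  0.1141]
0.042 [0.5549 0.042  0.112 ]
holder tri (array([0.5545, 0.0402, 0.0966]), np.float64(2.0638472387963556e-05))
```

```bash
python3 -m crank '[[[0,-1.4,5,0,0,0,35],[12,-1.4,5,0,0,0,35],[25,-1.4,5,0,0,0,35],[36,-1.4,5,0,0,0,35],[38,-1.4,5,0,0,0,35],[38,-1.4,5,0,0,0,35],[38,-1.4,5,0,0,0,35]]]';python3 -c "
from h import *
snap('side','s16',260,190,80,80,8)
print(get_obs()['eef_pos'],get_obs()['tcp_rot'],get_obs()['ft_force'])"
```

```text
time_s: 18.9
eef_pos: [0.5221, 0.0412, 0.1127]
tcp_rot: [180.0, 0.1, -0.0]
ft_force: [-0.5, -0.3, -1.7]
finger_gap: 0.0415
[0.52178378 0.0411601  0.1126734 ] [ 1.79997680e+02  6.74863363e-02 -9.80977704e-03] [-0.24127101 -0.15386822 -0.81031979]
```

View pics/s16.png

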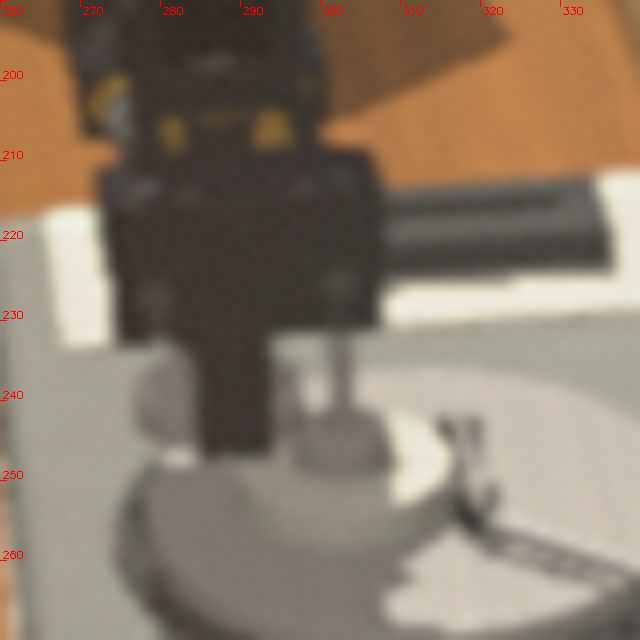

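```bash
python3 -m crank '[[[2,0,0,0,0,0,35],[4,0,0,0,0,0,35],[6,0,0,0,0,0,35],[8,0,0,0,0,0,35],[10,0,0,0,0,0,35],[12,0,0,0,0,0,35],[14,0,0,0,0,0,35],[14,0,0,0,0,0,35]]]'
```

```text
time_s: 19.62
eef_pos: [0.5368, 0.0411, 0.1131]
tcp_rot: [-180.0, -0.0, -0.0]
ft_force: [-0.2, -1.0, -0.9]
finger_gap: 0.0417
```

```bash
python3 -m crank '[[[2,0,0,0,0,0,35],[4,0,0,0,0,0,35],[6,0,0,0,0,0,35],[8,0,0,0,0,0,35],[8,0,0,0,0,0,35]]]';python3 -m crank '[[[2,0,0,0,0,0,35],[4,0,0,0,0,0,35],[6,0,0,0,0,0,35],[8,0,0,0,0,0,35],[9,0,0,0,0,0,35],[9,0,0,0,0,0,35],[9,0,0,0,0,0,35]]]'
```

```text
time_s: 20.03
eef_pos: [0.5448, 0.0411, 0.1131]
tcp_rot: [180.0, -0.0, -0.0]
ft_force: [-0.5, -0.5, -1.2]
finger_gap: 0.0412
time_s: 20.62
eef_pos: [0.5533, 0.0411, 0.113]
tcp_rot: [180.0, 0.0, -0.0]
ft_force: [-0.1, 0.7, -1.5]
finger_gap: 0.0417
```

```bash
python3 -m crank '[[[1,0,0,0,0,0,35],[2,0,0,0,0,0,35],[3,0,0,0,0,0,35],[3,0,0,0,0,0,35]]]';python3 -c "
from h import *
snap('side','s17',270,190,80,80,8)
print(get_obs()['eef_pos'],get_obs()['ft_force'])"
```

```text
time_s: 20.95
eef_pos: [0.5565, 0.0411, 0.1131]
tcp_rot: [-180.0, -0.0, -0.0]
ft_force: [0.3, 0.0, -1.5]
finger_gap: 0.0412
[0.556395   0.04112353 0.11305131] [ 0.05763342  0.05572364 -1.93658255]
```

View pics/s17.png

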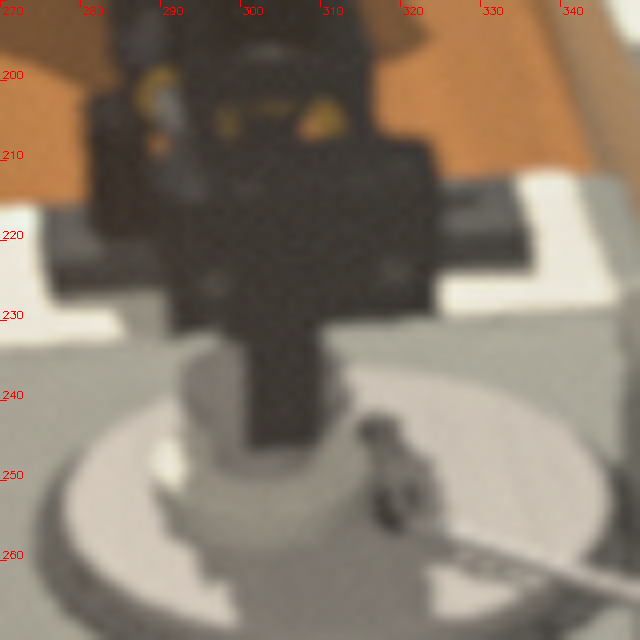

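```bash
python3 -m crank '[[[0.7,0,0,0,0,0,35],[1.4,0,0,0,0,0,35],[2,0,0,0,0,0,35],[2,0,0,0,0,0,35]]]'
```

```text
time_s: 21.33
eef_pos: [0.5571, 0.0411, 0.1128]
tcp_rot: [180.0, 0.2, -0.0]
ft_force: [-5.5, 0.5, 2.8]
finger_gap: 0.0413
```

```bash
python3 -m crank '[[[-3,0,0,0,0,0,35],[-3,0,2,0,0,0,35],[-3,0,4,0,0,0,35],[-3,0,5,0,0,0,35],[-3,0,5,0,0,0,35]]]';python3 -m crank '[[[0,0,0.7,0,0,0,35],[0,0,1.4,0,0,0,35],[0,0,2,0,0,0,35],[0,0,2,0,0,0,35]]]'
```

```text
time_s: 21.75
eef_pos: [0.5553, 0.0411, 0.1077]
tcp_rot: [180.0, -0.0, -0.0]
ft_force: [0.8, 0.3, -1.2]
finger_gap: 0.0413
time_s: 22.08
eef_pos: [0.5552, 0.0411, 0.1059]
tcp_rot: [180.0, 0.0, -0.0]
ft_force: [0.5, -0.5, -0.9]
finger_gap: 0.0419
```

```bash
python3 -m crank '[[[0,0,0.7,0,0,0,35],[0,0,1.4,0,0,0,35],[0,0,1.4,0,0,0,35]]]'
```

```text
time_s: 22.33
eef_pos: [0.5554, 0.0412, 0.1058]
tcp_rot: [180.0, -0.0, -0.0]
ft_force: [-3.8, -1.3, 5.6]
finger_gap: 0.0417
```

```bash
python3 -m crank '[[[0,0,-1,0,0,0,45],[0,0,-1,0,0,0,60],[0,0,-1,0,0,0,70],[0,0,-1,0,0,0,70],[0,0,-20,0,0,0,70],[0,0,-50,0,0,0,70],[0,0,-90,0,0,0,70],[0,0,-100,0,0,0,70],[0,30,-100,0,0,0,70],[0,70,-100,0,0,0,70],[0,110,-100,0,0,0,70],[0,150,-100,0,0,0,70]]]';python3 -m crank '[[[-20,40,0,0,0,0,70],[-40,80,0,0,0,0,70],[-40,110,0,0,0,0,70],[-40,110,0,0,0,0,70]]]';python3 -c "
from h import *
snap('side','s18',270,200,80,80,8)
snap('top','t18',270,220,80,70,8)
print(get_obs()['eef_pos'],get_obs()['ft_force'])"
```

```text
time_s: 23.33
eef_pos: [0.5552, -0.11, 0.2048]
tcp_rot: [180.0, -0.0, 0.1]
ft_force: [0.6, -0.8, -0.5]
finger_gap: 0.0616
time_s: 23.67
eef_pos: [0.514, -0.2245, 0.2045]
tcp_rot: [179.8, -0.0, -0.3]
ft_force: [0.8, -0.6, 0.3]
finger_gap: 0.0617
[ 0.51487431 -0.22006614  0.2043215 ] [-0.27061878  0.44835046 -0.28155778]
```

View pics/s18.png

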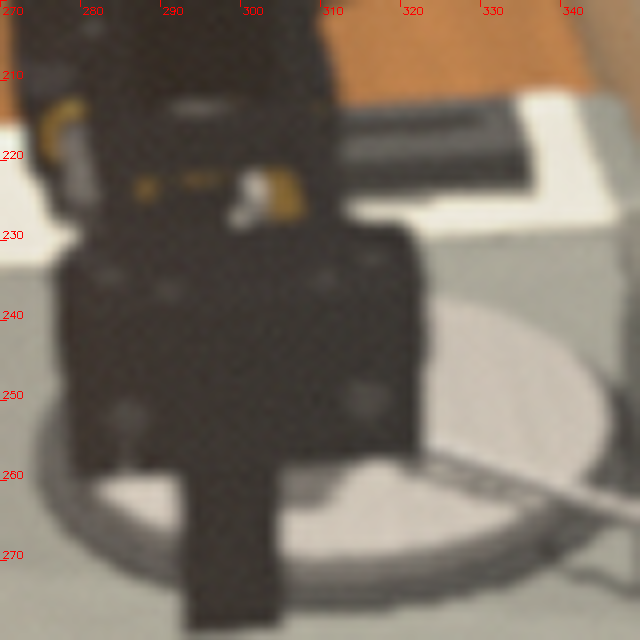

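View pics/t18.png

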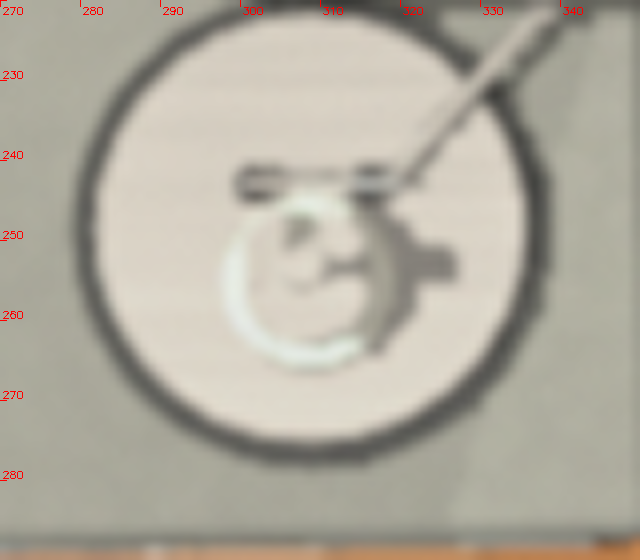

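Run:
```python
from wf import *
np.set_printoptions(precision=2,suppress=True)
s=np.load("pics/s18.npy"); t=np.load("pics/t18.npy")
crop(s,"s19",250,330,140,120,5); crop(t,"t19",350,190,130,110,5)
print(fit({"side":s},.566,-.262,.63))
go([.5655,-.2635,.06],36)
```

```text
(array([ 565.76, -262.03,   34.76]), np.float64(3.8359554301050305))
shift [ 50.8  43.3 144.3] turn [-0.   -0.   -0.63]
```

View pics/s19.png

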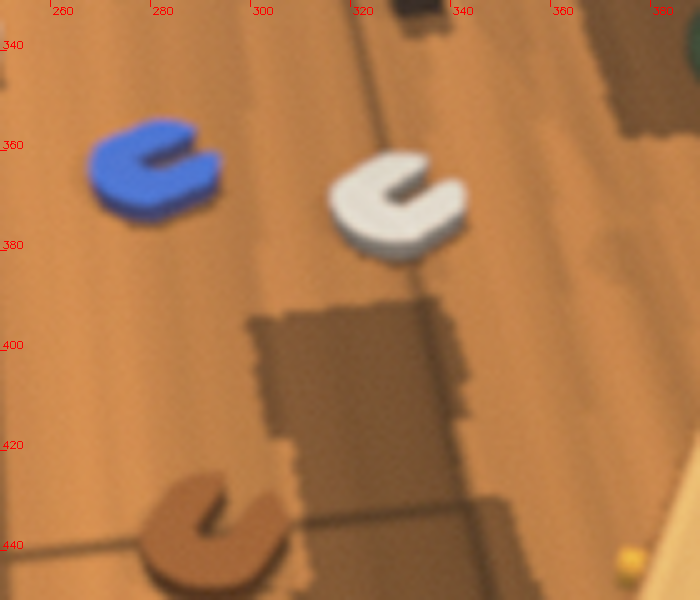

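View pics/t19.png

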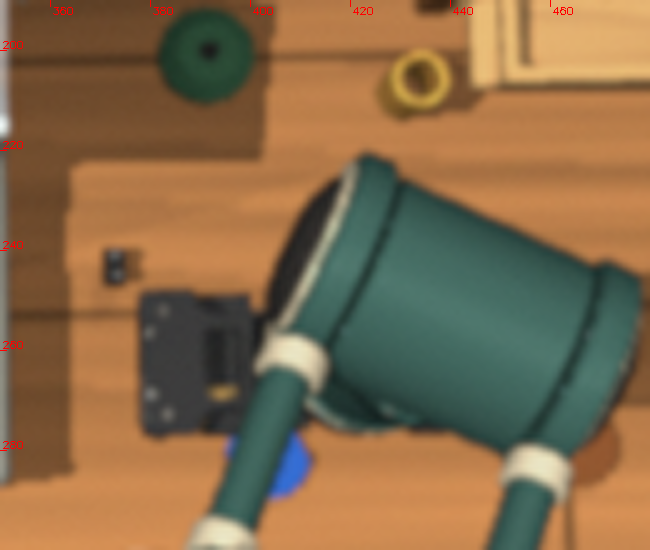

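```bash
python3 -m crank '[[[25,20,10,0,0,-0.12,70],[51,43.3,30,0,0,-0.24,70],[51,43.3,60,0,0,-0.36,70],[51,43.3,90,0,0,-0.48,70],[51,43.3,120,0,0,-0.6,70],[51,43.3,144,0,0,-0.618,70],[51,43.3,144,0,0,-0.618,70],[51,43.3,144,0,0,-0.618,70]]]';python3 -c "
from h import *
snap('side','s20',280,310,100,90,7)
o=get_obs();print(o['eef_pos'],o['tcp_rot'])
go([.566,-.263,.003],35.3)"
```

```text
time_s: 24.43
eef_pos: [0.5653, -0.2599, 0.0588]
tcp_rot: [-179.8, 0.1, 35.4]
ft_force: [0.6, -0.9, 0.4]
finger_gap: 0.0619
[ 0.5668484  -0.2610132   0.06095419] [-1.79979039e+02 -4.60829347e-03  3.54296837e+01]
shift [-1.8  1.1 58. ] turn [-0.    -0.     0.002]
```

View pics/s20.png

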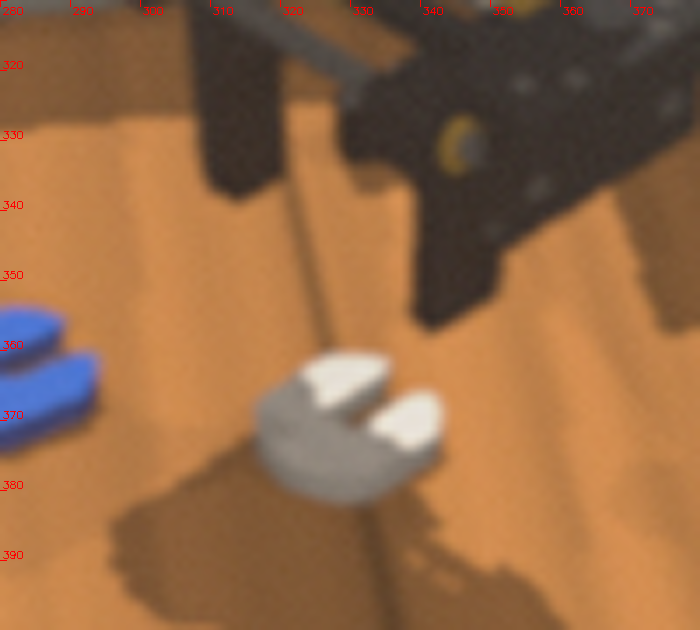

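```bash
python3 -m crank '[[[-1.5,1,15,0,0,0,70],[-1.5,1,30,0,0,0,70],[-1.5,1,42,0,0,0,70],[-1.5,1,50,0,0,0,70],[-1.5,1,55,0,0,0,70],[-1.5,1,57,0,0,0,70],[-1.5,1,58,0,0,0,70],[-1.5,1,58,0,0,0,70],[-1.5,1,58,0,0,0,70]]]';python3 -c "
from h import *
o=get_obs();print(o['eef_pos'],o['tcp_rot'])
go([.566,-.263,.0022],35.3)"
```

```text
time_s: 25.23
eef_pos: [0.5661, -0.2641, 0.0032]
tcp_rot: [179.9, -0.0, 35.4]
ft_force: [-0.4, -0.3, -0.6]
finger_gap: 0.0618
[ 0.56607619 -0.26410823  0.00324209] [ 1.79945921e+02 -2.86818915e-02  3.53913155e+01]
shift [ 0.6 -0.9  1. ] turn [ 0.001 -0.001  0.002]
```

```bash
python3 -m crank '[[[0.6,-0.9,1,0,0,0,45],[0.6,-0.9,1,0,0,0,35],[0.6,-0.9,1,0,0,0,35],[0.6,-0.9,1,0,0,0,35],[0.6,-0.9,1,0,0,0,35],[0.6,-0.9,1,0,0,0,35],[0.6,-0.9,1,0,0,0,35]]]' 25;python3 -m crank '[[[0,0,-3,0,0,0,35],[0,0,-12,0,0,0,35],[0,0,-30,0,0,0,35],[0,0,-60,0,0,0,35],[0,0,-100,0,0,0,35],[0,0,-140,0,0,0,35],[0,0,-190,0,0,0,35],[0,0,-195,0,0,0,35],[0,0,-195,0,0,0,35]]]';python3 -c "
from h import *
snap('side','s21',270,240,120,100,6)
o=get_obs();print(o['eef_pos'],o['tcp_rot'])
go([.485,.041,.2],0)"
```

```text
time_s: 25.82
eef_pos: [0.5657, -0.2629, 0.0018]
tcp_rot: [180.0, -0.0, 35.4]
ft_force: [0.1, 0.0, 0.6]
finger_gap: 0.0415
time_s: 26.57
eef_pos: [0.5687, -0.2644, 0.2033]
tcp_rot: [179.4, -0.3, 35.4]
ft_force: [0.1, -1.2, -0.4]
finger_gap: 0.0416
[ 0.56681053 -0.26341531  0.19931877] [ 1.79733986e+02 -1.37008683e-01  3.53971074e+01]
shift [ 109.6 -295.5   -1.8] turn [ 0.004 -0.004  0.618]
```

View pics/s21.png

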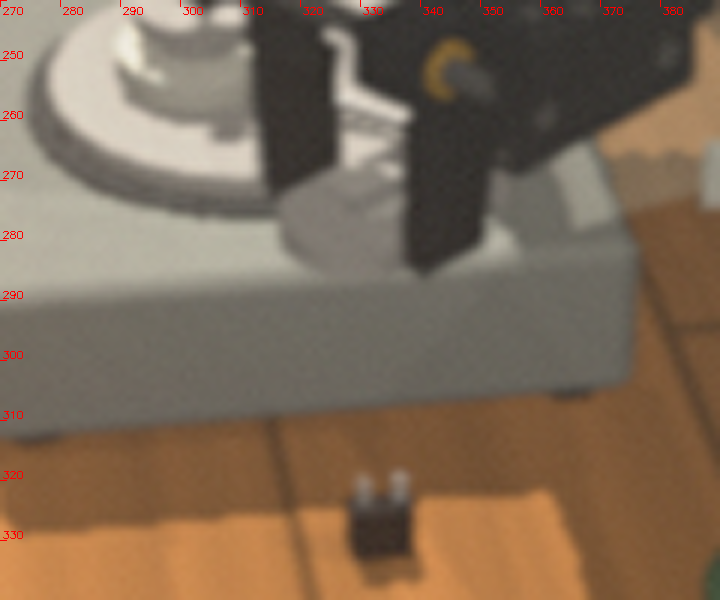

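```bash
python3 -m crank '[[[13,-36,0,0,0,0.1,35],[26,-72,0,0,0,0.2,35],[39,-108,0,0,0,0.3,35],[52,-144,0,0,0,0.4,35],[66,-180,0,0,0,0.5,35],[80,-216,0,0,0,0.58,35],[94,-252,0,0,0,0.618,35],[105,-280,0,0,0,0.618,35],[110,-295,0,0,0,0.618,35],[110,-295,0,0,0,0.618,35],[110,-295,0,0,0,0.618,35],[110,-295,0,0,0,0.618,35]]]';python3 -c "
from h import *
o=get_obs();print(o['eef_pos'],o['tcp_rot'])
go([.485,.041,.121],0)"
```

```text
time_s: 27.62
eef_pos: [0.4833, 0.0408, 0.1946]
tcp_rot: [180.0, 0.2, 0.0]
ft_force: [-0.0, 0.4, -1.7]
finger_gap: 0.0415
[0.48326889 0.04084348 0.19456714] [1.79958520e+02 1.98384054e-01 1.02454005e-03]
shift [ 2.  -0.2 73.6] turn [0.001 0.003 0.   ]
```

```bash
python3 -m crank '[[[0,0,25,0,0,0,35],[0,0,50,0,0,0,35],[0,0,70,0,0,0,35],[0,0,74,0,0,0,35],[0,0,74,0,0,0,35],[0,0,74,0,0,0,35],[0,0,74,0,0,0,35]]]';python3 -c "
from h import *
o=get_obs();print(o['eef_pos'],o['tcp_rot'])
go([.523,.0411,.1205],0)"
```

```text
time_s: 28.2
eef_pos: [0.4857, 0.0409, 0.1239]
tcp_rot: [180.0, -0.1, -0.1]
ft_force: [0.0, -0.5, -1.0]
finger_gap: 0.0415
[0.48566011 0.04093027 0.12393379] [ 1.79998615e+02 -1.30338515e-01 -5.80685511e-02]
shift [37.3 -0.2  3.5] turn [ 0.    -0.002 -0.001]
```

```bash
python3 -m crank '[[[0,0,3,0,0,0,35],[12,0,3,0,0,0,35],[25,0,3,0,0,0,35],[34,0,3,0,0,0,35],[37,0,3,0,0,0,35],[37,0,3,0,0,0,35],[37,0,3,0,0,0,35]]]';python3 -m crank '[[[2,0,0,0,0,0,35],[4,0,0,0,0,0,35],[6,0,0,0,0,0,35],[8,0,0,0,0,0,35],[10,0,0,0,0,0,35],[12,0,0,0,0,0,35],[14,0,0,0,0,0,35],[14,0,0,0,0,0,35]]]'
```

```text
time_s: 28.78
eef_pos: [0.5213, 0.0415, 0.1195]
tcp_rot: [180.0, 0.0, -0.0]
ft_force: [0.1, -0.1, -0.4]
finger_gap: 0.0412
time_s: 29.45
eef_pos: [0.5358, 0.0414, 0.1197]
tcp_rot: [-180.0, -0.0, -0.0]
ft_force: [0.4, 0.6, -1.8]
finger_gap: 0.0416
```

```bash
python3 -m crank '[[[2,0,0,0,0,0,35],[4,0,0,0,0,0,35],[6,0,0,0,0,0,35],[8,0,0,0,0,0,35],[10,0,0,0,0,0,35],[10,0,0,0,0,0,35]]]';python3 -m crank '[[[2,0,0,0,0,0,35],[4,0,0,0,0,0,35],[6,0,0,0,0,0,35],[8,0,0,0,0,0,35],[9,0,0,0,0,0,35],[10,0,0,0,0,0,35],[10,0,0,0,0,0,35]]]'
```

```text
time_s: 29.95
eef_pos: [0.5458, 0.0414, 0.1197]
tcp_rot: [180.0, -0.0, -0.0]
ft_force: [-0.4, 0.9, -1.0]
finger_gap: 0.0418
time_s: 30.53
eef_pos: [0.5555, 0.0414, 0.1196]
tcp_rot: [180.0, -0.0, -0.0]
ft_force: [0.2, -0.1, -1.1]
finger_gap: 0.0414
```

```bash
python3 -m crank '[[[0.7,0,0,0,0,0,35],[1.4,0,0,0,0,0,35],[2,0,0,0,0,0,35],[2.5,0,0,0,0,0,35],[2.5,0,0,0,0,0,35]]]'
```

```text
time_s: 30.95
eef_pos: [0.5579, 0.0414, 0.1196]
tcp_rot: [180.0, -0.0, -0.0]
ft_force: [-0.1, 0.2, -0.5]
finger_gap: 0.0417
```

```bash
python3 -m crank '[[[0.7,0,0,0,0,0,35],[1.4,0,0,0,0,0,35],[1.8,0,0,0,0,0,35],[1.8,0,0,0,0,0,35]]]'
```

```text
time_s: 31.28
eef_pos: [0.5588, 0.0414, 0.1195]
tcp_rot: [180.0, 0.1, -0.0]
ft_force: [-3.1, -0.1, 1.2]
finger_gap: 0.0417
```

```bash
python3 -m crank '[[[-2.8,0,0,0,0,0,35],[-2.8,0,2,0,0,0,35],[-2.8,0,4,0,0,0,35],[-2.8,0,5,0,0,0,35],[-2.8,0,5,0,0,0,35]]]';python3 -m crank '[[[0,0,0.7,0,0,0,35],[0,0,1.4,0,0,0,35],[0,0,1.4,0,0,0,35]]]'
```

```text
time_s: 31.7
eef_pos: [0.5567, 0.0414, 0.1142]
tcp_rot: [180.0, 0.0, -0.0]
ft_force: [-0.5, -1.0, -0.4]
finger_gap: 0.0415
time_s: 31.95
eef_pos: [0.557, 0.0414, 0.1138]
tcp_rot: [180.0, -0.0, -0.0]
ft_force: [-1.5, -1.3, 3.0]
finger_gap: 0.0417
```

```bash
python3 -m crank '[[[0,0,-1,0,0,0,45],[0,0,-1,0,0,0,60],[0,0,-1,0,0,0,70],[0,0,-1,0,0,0,70],[0,0,-20,0,0,0,70],[0,0,-55,0,0,0,70],[0,0,-90,0,0,0,70],[0,0,-130,0,0,0,70],[-10,-30,-170,0,0,-0.12,70],[-20,-70,-190,0,0,-0.24,60],[-30,-110,-200,0,0,-0.36,60],[-50,-150,-200,0,0,-0.48,60]]]';python3 -m crank '[[[-10,-30,0,0,0,-0.12,60],[-20,-60,0,0,0,-0.24,60],[-20,-70,0,0,0,-0.36,60],[-20,-70,0,0,0,-0.48,60],[-20,-70,0,0,0,-0.6,60],[-20,-70,0,0,0,-0.72,60],[-20,-70,0,0,0,-0.84,60],[-20,-70,0,0,0,-0.96,60],[-20,-70,0,0,0,-1.07,60],[-20,-70,0,0,0,-1.09,60]]]';python3 -c "
from h import *
snap('side','s22',250,130,150,150,5)
crop(np.load('pics/s22.npy'),'s22b',275,210,56,56,12)
snap('top','t22',270,220,80,70,8)
print(get_obs()['eef_pos'],get_obs()['tcp_rot'])"
```

```text
time_s: 32.95
eef_pos: [0.515, 0.1788, 0.3164]
tcp_rot: [179.9, -0.4, 27.7]
ft_force: [0.9, 0.8, -0.6]
finger_gap: 0.0527
time_s: 33.78
eef_pos: [0.463, 0.2303, 0.3121]
tcp_rot: [-180.0, -0.0, 90.1]
ft_force: [0.6, 0.1, -0.0]
finger_gap: 0.0526
[0.46300319 0.23019403 0.31205695] [-1.79998960e+02  3.91371365e-03  8.98124927e+01]
```

View pics/s22.png

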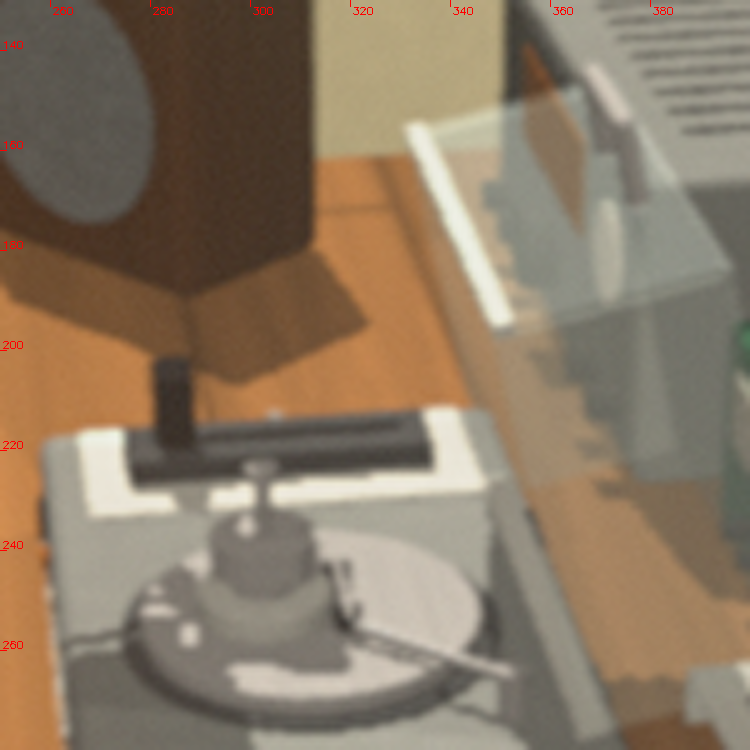

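View pics/s22b.png

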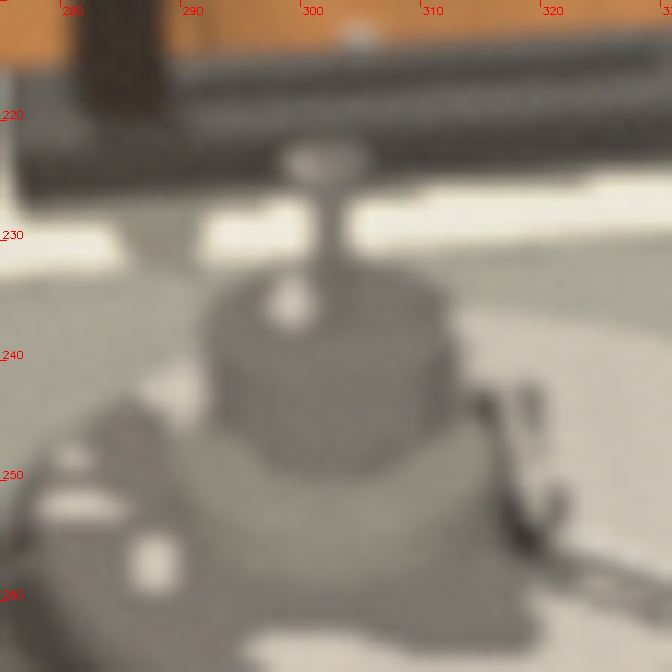

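View pics/t22.png

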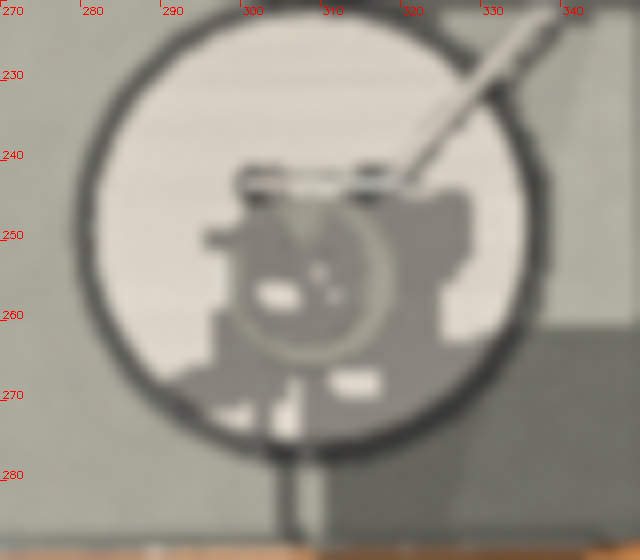

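```bash
python3 -c "
from h import *
go([.699,.037,.37],90)"
```

```text
shift [-192.4  236.6  -57.9] turn [-0.     0.    -0.003]
```

```bash
python3 -m crank '[[[-10,10,-30,0,0,0,40],[-30,30,-58,0,0,0,40],[-55,60,-58,0,0,0,40],[-80,90,-58,0,0,0,40],[-105,120,-58,0,0,0,40],[-130,150,-58,0,0,0,40],[-155,180,-58,0,0,0,40],[-175,210,-58,0,0,0,40],[-192,232,-58,0,0,0,40],[-192,236,-58,0,0,0,40],[-192,236,-58,0,0,0,40],[-192,236,-58,0,0,0,40]]]';python3 -c "
from h import *
snap('side','s23',310,70,120,120,5)
print(get_obs()['eef_pos'])
go([.699,.037,.294],90)"
```

```text
time_s: 34.88
eef_pos: [0.6985, 0.0383, 0.3696]
tcp_rot: [-179.9, -0.0, 89.9]
ft_force: [-0.3, 0.6, -0.4]
finger_gap: 0.0353
[0.69819879 0.03869341 0.37009865]
shift [-1.7  0.9 76.1] turn [-0.001 -0.    -0.002]
```

View pics/s23.png

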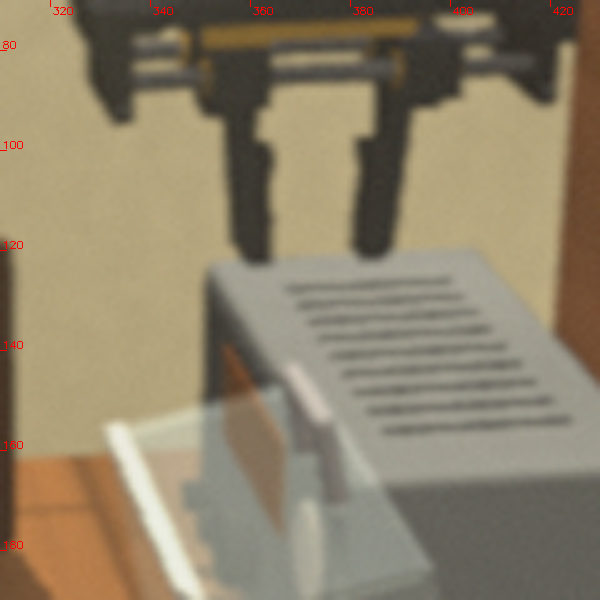

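```bash
python3 -m crank '[[[-1.5,1,25,0,0,0,40],[-1.5,1,45,0,0,0,40],[-1.5,1,60,0,0,0,40],[-1.5,1,70,0,0,0,40],[-1.5,1,75,0,0,0,40],[-1.5,1,75,0,0,0,40],[-1.5,1,75,0,0,0,40],[-1.5,1,75,0,0,0,40]]]';python3 -m crank '[[[0,0,0,0,0,0,5],[0,0,0,0,0,0,5],[0,0,0,0,0,0,5],[0,0,0,0,0,0,5],[0,0,0,0,0,0,5],[0,0,0,0,0,0,5],[0,0,0,0,0,0,5]]]' 12;python3 -c "
from h import *
snap('side','s24',310,100,120,120,5)
print(get_obs()['eef_pos'],get_obs()['ft_force'])"
```

```text
time_s: 35.6
eef_pos: [0.7004, 0.0367, 0.297]
tcp_rot: [179.9, -0.0, 90.0]
ft_force: [0.1, -0.2, 0.6]
finger_gap: 0.035
time_s: 36.18
eef_pos: [0.6991, 0.0364, 0.2956]
tcp_rot: [-179.9, 0.0, 89.9]
ft_force: [-5.7, -0.1, 4.5]
finger_gap: 0.0092
[0.69909652 0.03641378 0.29553668] [-4.85218672 -0.37585603  4.58914918]
```

View pics/s24.png

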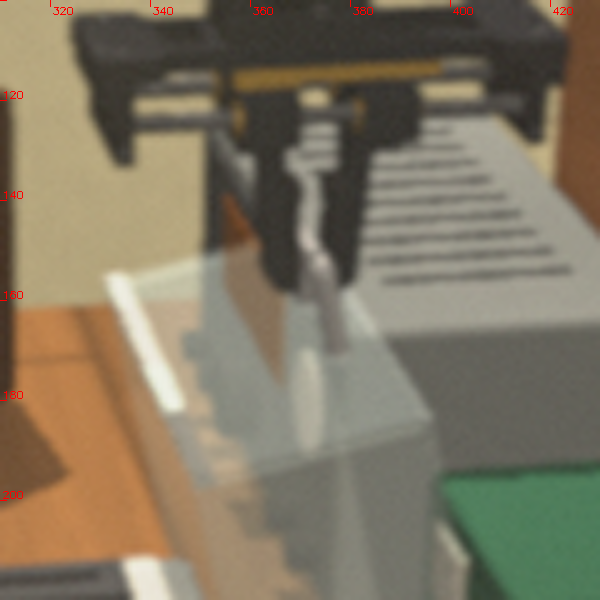

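```bash
python3 -m crank '[[[0,-6,-0.6,0,0,0,5],[0,-11.8,-1,0,0,0,5],[0,-23.6,-1.3,0,0,0,5],[0,-35.4,-1.1,0,0,0,5],[0,-47.2,-0.3,0,0,0,5],[0,-59,1.1,0,0,0,5],[0,-70.6,3.1,0,0,0,5],[0,-82.2,5.6,0,0,0,5],[0,-93.6,8.8,0,0,0,5],[0,-104.8,12.5,0,0,0,5],[0,-115.8,16.8,0,0,0,5],[0,-126.6,21.6,0,0,0,5]]]'
```

```text
time_s: 37.23
eef_pos: [0.573, 0.0372, 0.2736]
tcp_rot: [179.9, -0.1, 89.9]
ft_force: [0.6, 1.8, 0.6]
finger_gap: 0.0093
```

```bash
python3 -m crank '[[[0,-10.6,5.3,0,0,0,5],[0,-20.9,11.2,0,0,0,5],[0,-30.8,17.5,0,0,0,5],[0,-40.5,24.4,0,0,0,5],[0,-49.7,31.7,0,0,0,5],[0,-58.6,39.5,0,0,0,5],[0,-67.1,47.7,0,0,0,5],[0,-75.2,56.4,0,0,0,5],[0,-82.9,65.4,0,0,0,5],[0,-90,74.8,0,0,0,5],[0,-96.7,84.5,0,0,0,5],[0,-102.9,94.6,0,0,0,5]]]'
```

```text
time_s: 38.23
eef_pos: [0.4695, 0.0373, 0.178]
tcp_rot: [-180.0, -0.1, 89.9]
ft_force: [0.7, 4.7, -0.8]
finger_gap: 0.0092
```

```bash
python3 -m crank '[[[0,-3,5.2,0,0,0,5],[0,-5.7,10.4,0,0,0,5],[0,-8.4,15.7,0,0,0,5],[0,-10.9,21,0,0,0,5],[0,-13.3,26.4,0,0,0,5],[0,-15.5,31.9,0,0,0,5],[0,-17.6,37.4,0,0,0,5],[0,-18.6,40,0,0,0,5],[0,-19.6,42,0,0,0,5],[0,-19.6,43,0,0,0,5],[0,-19.6,43,0,0,0,5],[0,-19.6,43,0,0,0,5]]]'
```

```text
time_s: 39.23
eef_pos: [0.45, 0.0371, 0.1351]
tcp_rot: [-179.9, -0.0, 89.9]
ft_force: [-0.9, 4.4, -0.4]
finger_gap: 0.0094
```

```bash
python3 -m crank '[[[0,0,1,0,0,0,5],[0,0,2,0,0,0,5],[0,0,3,0,0,0,5],[0,0,3,0,0,0,5],[0,0,3,0,0,0,5]]]'
```

```text
time_s: 39.65
eef_pos: [0.45, 0.037, 0.1346]
tcp_rot: [-179.9, -0.0, 89.9]
ft_force: [-8.6, 5.3, 15.6]
finger_gap: 0.0098
```

Shut hard against the deck. Release and lift.

```bash
python3 -m crank '[[[0,0,-2,0,0,0,30],[0,0,-2,0,0,0,30],[0,0,-2,0,0,0,30],[0,0,-2,0,0,0,30],[0,0,-15,0,0,0,30],[0,0,-40,0,0,0,30],[0,0,-75,0,0,0,40],[20,20,-110,0,0,0,60],[50,30,-110,0,0,0,60],[80,40,-110,0,0,0,60],[115,60,-110,0,0,0,60],[115,60,-110,0,0,0,60]]]';python3 -c "
from h import *
snap('side','s25',240,170,130,120,6)
snap('top','t25',215,190,150,110,5)
print(get_obs()['eef_pos'],get_obs()['ft_force'])"
```

```text
time_s: 40.65
eef_pos: [0.5134, 0.1562, 0.2427]
tcp_rot: [179.9, -0.1, 90.1]
ft_force: [0.6, 0.5, 0.5]
finger_gap: 0.0532
[0.51088285 0.15228847 0.24197129] [-0.03445073  0.19555813  0.39731314]
```

View pics/s25.png

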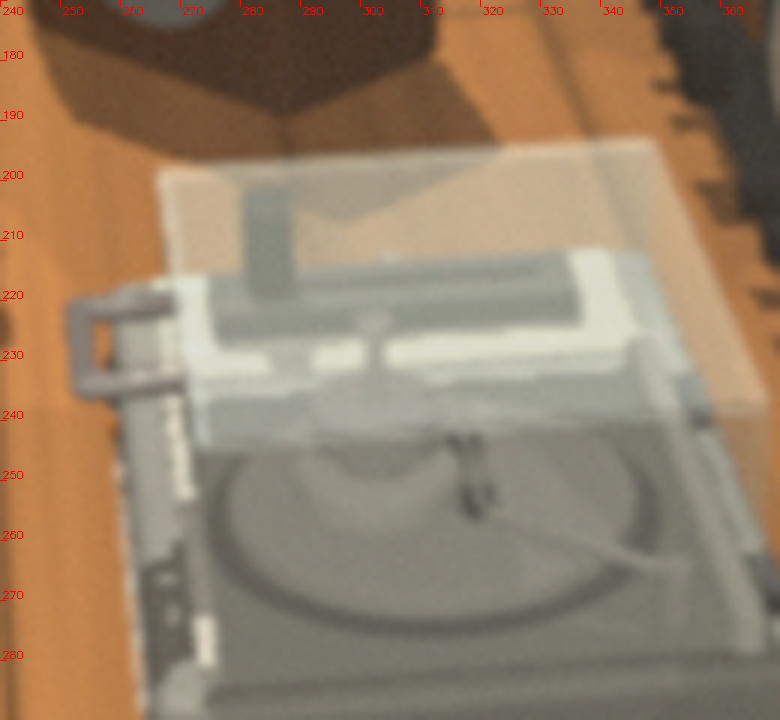

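```bash
python3 -c "
from h import *
crop(np.load('pics/t10.npy'),'t26',225,215,40,55,12)
crop(np.load('pics/s10.npy'),'s26',260,195,90,50,8)"
```

```text
(no output)
```

View pics/t26.png

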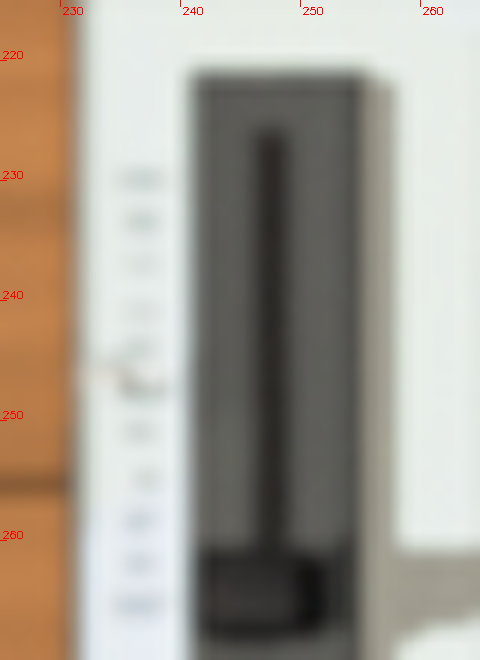

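```bash
python3 -c "
from h import *
crop(np.load('pics/s22.npy'),'s27',275,195,80,45,9)"
```

```text
(no output)
```

View pics/s27.png

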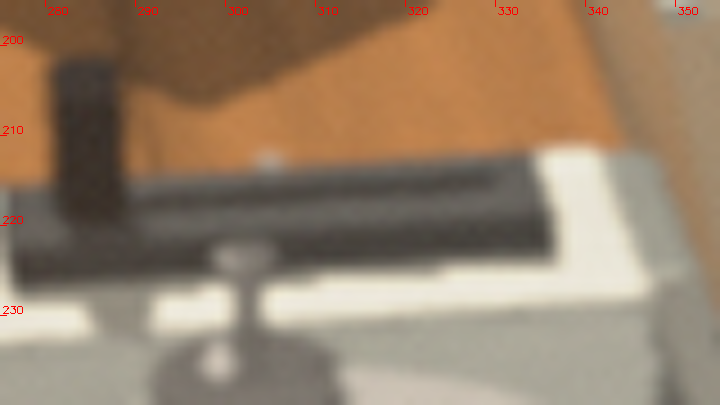

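Run:
```python
from h import *
np.set_printoptions(precision=4,suppress=True)
crop(np.load('pics/s22.npy'),'s28',275,195,45,32,16)
t=np.mean([np.load(f'pics/{n}.npy').astype(float) for n in ('t10','t18')],0)
t=np.load('pics/t18.npy')
c=t[238:256,228:244].astype(float); lo=c.min();
crop(cv2.convertScaleAbs(t.astype(np.float32),alpha=2.0,beta=-260),'t28',226,225,30,45,13)
print("slider proj side", proj("side",[.5303,.204,.125]),proj("side",[.5303,.204,.085]))
for u,v in ((304.3,212.3),):
    p,d=ray("side",u,v)
    for y in (.232,.240,.248): print(p+d*(y-p[1])/d[1])
for uv in ((235.5,246.7),(233,246)): print(at_z("top",*uv,.085))
print(at_z("top",247.3,264.3,.125))
```

```text
slider proj side [283.9621 204.1927] [284.5385 219.2103]
[0.5819 0.232  0.0864]
[0.5828 0.24   0.0825]
[0.5837 0.248  0.0786]
[0.5812 0.2422 0.085 ]
[0.5833 0.2492 0.085 ]
[0.5288 0.2038 0.125 ]
```

View pics/s28.png

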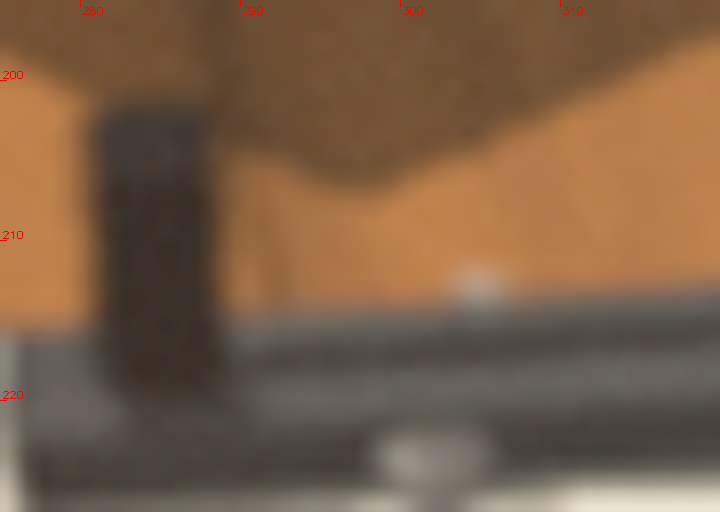

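View pics/t28.png

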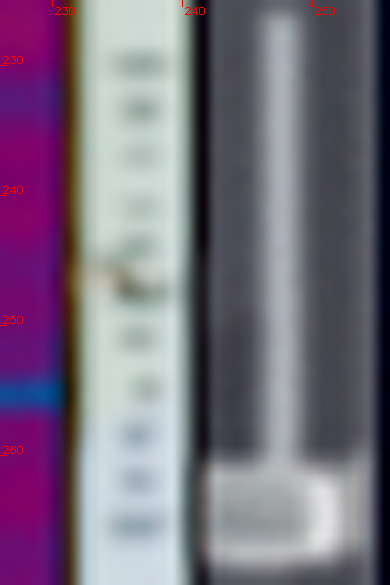

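```bash
python3 -c "
from h import *
go([.5305,.203,.108],90)"
```

```text
shift [ 50.8  19.9 133.9] turn [-0.002  0.001  0.001]
```

```bash
python3 -m crank '[[[25,10,0,0,0,0,60],[51,20,0,0,0,0,60],[51,20,20,0,0,0,60],[51,20,50,0,0,0,60],[51,20,80,0,0,0,60],[51,20,110,0,0,0,60],[51,20,130,0,0,0,60],[51,20,134,0,0,0,60],[51,20,134,0,0,0,60],[51,20,134,0,0,0,60]]]'; python3 -m crank '[[[0,0,0,0,0,0,10],[0,0,0,0,0,0,10],[0,0,0,0,0,0,10],[0,0,0,0,0,0,10],[0,0,0,0,0,0,10],[0,0,0,0,0,0,10]]]' 10;python3 -c "
from h import *
snap('side','s29',240,150,130,100,6)
print(get_obs()['eef_pos'])
go([.583,.203,.108],90)"
```

```text
time_s: 41.58
eef_pos: [0.5313, 0.2019, 0.1098]
tcp_rot: [180.0, 0.0, 89.9]
ft_force: [1.2, 0.5, -0.7]
finger_gap: 0.0527
time_s: 42.08
eef_pos: [0.5311, 0.2028, 0.1097]
tcp_rot: [180.0, -0.0, 89.9]
ft_force: [-0.6, -0.4, 3.0]
finger_gap: 0.0199
[0.5310888  0.20284184 0.10961642]
shift [ 0.2 51.9  1.6] turn [ 0.001 -0.    -0.001]
```

View pics/s29.png

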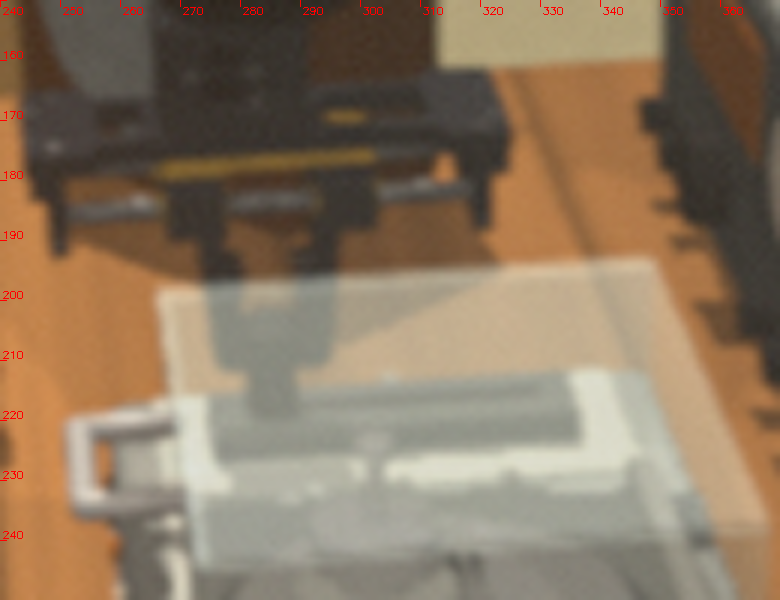

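```bash
python3 -m crank '[[[0,6,0,0,0,0,10],[0,12,0,0,0,0,10],[0,18,0,0,0,0,10],[0,24,0,0,0,0,10],[0,30,0,0,0,0,10],[0,36,0,0,0,0,10],[0,42,0,0,0,0,10],[0,47,0,0,0,0,10],[0,51,0,0,0,0,10],[0,52,0,0,0,0,10],[0,52,0,0,0,0,10],[0,52,0,0,0,0,10]]]';python3 -m crank '[[[0,0,0,0,0,0,60],[0,0,0,0,0,0,60],[0,0,0,0,0,0,60],[0,0,0,0,0,0,60],[0,0,-30,0,0,0,60],[0,0,-70,0,0,0,60],[0,0,-110,0,0,0,60],[0,0,-140,0,0,0,60],[-30,-30,-140,0,0,0,60],[-65,-60,-140,0,0,0,60],[-100,-90,-140,0,0,0,60],[-120,-120,-140,0,0,0,60]]]'
```

```text
time_s: 43.13
eef_pos: [0.5845, 0.2025, 0.1096]
tcp_rot: [179.9, -0.0, 89.9]
ft_force: [1.2, -2.3, 4.8]
finger_gap: 0.02
time_s: 44.13
eef_pos: [0.4649, 0.0836, 0.2488]
tcp_rot: [180.0, 0.0, 90.0]
ft_force: [-0.1, -0.9, 0.9]
finger_gap: 0.0527
```

```bash
python3 -m crank '[[[-30,-15,0,0,0,0,60],[-60,-20,0,0,0,0,60],[-90,-20,0,0,0,0,60],[-120,-20,0,0,0,0,60],[-150,-20,0,0,0,0,60],[-150,-20,0,0,0,0,60],[-150,-20,0,0,0,0,60]]]';python3 -c "
from h import *
snap('side','s30',240,170,130,100,6)
snap('top','t30',220,190,140,110,5)
np.set_printoptions(precision=1)
t=np.load('pics/t30.npy'); crop(t,'t31',226,222,40,50,12)
print(get_obs()['eef_pos'],get_obs()['ft_force'])"
```

```text
time_s: 44.72
eef_pos: [0.4453, -0.066, 0.2487]
tcp_rot: [-180.0, -0.0, 89.7]
ft_force: [0.3, 1.0, 0.3]
finger_gap: 0.0527
[ 0.4 -0.1  0.2] [-1.   0.2 -0.1]
```

View pics/s30.png

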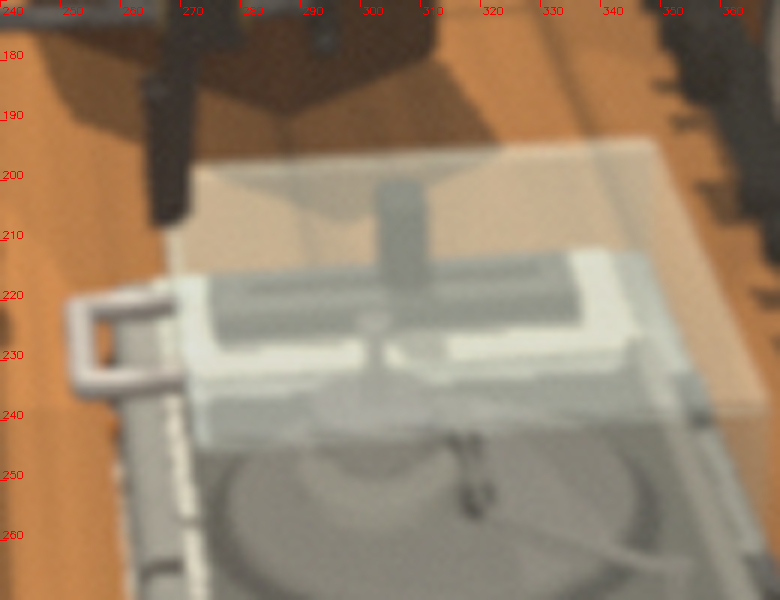

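View pics/t31.png

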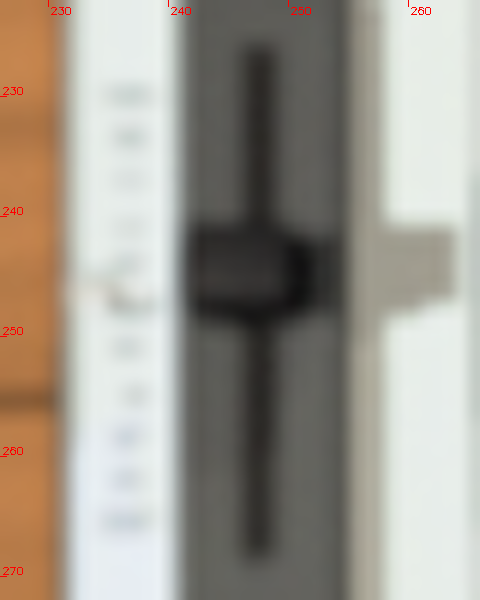

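View pics/t30.png

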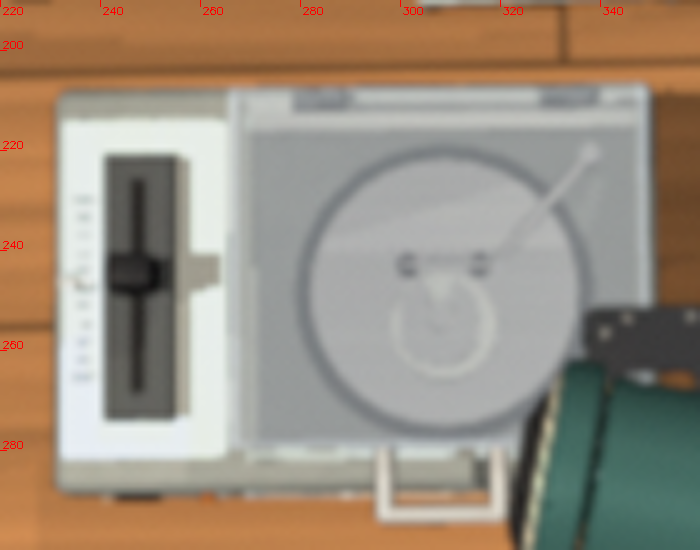

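Run:
```python
from h import *
np.set_printoptions(precision=4,suppress=True)
t=[np.load(f'pics/{n}.npy').astype(np.float32) for n in ('t10','t18','t22','t25','t30')]
np.set_printoptions(linewidth=200)
g=np.mean([x.mean(2) for x in t if 1],0)
a=np.median([x for x in t],0)
print(a[240:252,230:241].mean(2).round(0))
crop(np.clip((a-120)*1.9,0,255).astype(np.uint8),'t32',229,236,16,18,32)
for x in (.580,.584,.588):
  print(x,[proj("top",[x+dx,.204,z]) for dx,z in ((-.01,.125),(.01,.125),(-.01,.085))])
print(tri((235.5,245.5),(304.5,212.4)),tri((235,246),(304.5,212.4)))
print("slider side now seen ~306.2,200:",proj("side",[.584,.204,.125]))
```

```text
[[131. 158. 205. 229. 233. 228. 224. 225. 231. 231. 190.]
 [130. 159. 204. 229. 233. 228. 224. 226. 232. 232. 190.]
 [127. 155. 203. 230. 234. 231. 228. 229. 234. 232. 191.]
 [125. 152. 200. 228. 230. 222. 216. 221. 231. 231. 190.]
 [124. 153. 197. 219. 218. 212. 211. 220. 231. 231. 187.]
 [126. 158. 198. 211. 208. 205. 218. 228. 232. 230. 183.]
 [128. 163. 202. 218. 212. 194. 206. 222. 223. 223. 178.]
 [127. 159. 204. 225. 218. 190. 190. 201. 207. 217. 178.]
 [125. 153. 203. 227. 226. 215. 210. 213. 221. 225. 180.]
 [124. 152. 202. 229. 232. 229. 227. 228. 233. 231. 183.]
 [122. 151. 202. 229. 232. 223. 216. 222. 232. 231. 184.]
 [118. 149. 202. 229. 232. 223. 217. 221. 231. 231. 185.]]
0.58 [array([247.1553, 249.0912]), array([247.1297, 241.7325]), array([249.2767, 250.4642])]
0.584 [array([247.1502, 247.6178]), array([247.1246, 240.2633]), array([249.2711, 249.0309])]
0.588 [array([247.1451, 246.1452]), array([247.1195, 238.7949]), array([249.2655, 247.5984])]
(array([0.5843, 0.243 , 0.0808]), np.float64(0.001365166647357613)) (array([0.5838, 0.2445, 0.08  ]), np.float64(9.483921308429513e-05))
slider side now seen ~306.2,200: [306.2643 202.7062]
```

View pics/t32.png

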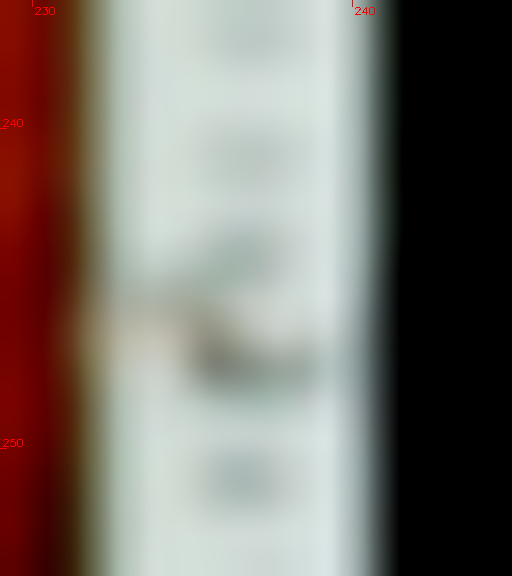

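```bash
python3 -c "
from station import *
print(finish_job())"
```

```text
the job is handed in; nothing more can be done
None
```

The whole sequence is done and handed in at about 45 s of the 210 s allowed. `finish_job` reports no verdict, so success rests on the checks below.

**What I did:**
- Ran the speed slider down to its zero stop, where I felt about 8 N of contact.
- Lifted the cover by its handle onto its stop.
- Slid the only two steel weights present onto the spindle. I found no third or fourth weight in either camera, and left the blue and brown look-alikes alone.
- Lowered the cover until it was fully shut.
- Pushed the slider up to the marker and moved the arm clear.

**Last checks:**
- **Weights:** the robot felt both slot ends reach the spindle, then backed each off about 2 mm. The seating heights came out 8 mm apart, as two stacked weights should. The pictures show one flat, centred stack.
- **Cover:** on shutting, the handle returned to its starting position and met about 15 N against the deck. It looks fully shut in the last pictures.
- **Slider:** its centre is at x ≈ 0.584 m. I put the marker at about 0.583 m from the side camera, within the 5 mm limit.
- **Bystanders:** no contact with any of them. I did not measure their final positions, but they look undisturbed where the pictures show them.

**Disagreements:** the two cameras differed by about 3 mm in y on the weights, which I corrected from the jaw positions. The top camera put the marker anywhere from 0.581 to 0.585 m, still within the limit.

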